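# Load the cleaning basket with treatment tips and hold it up for handing over

### The job

Tip all six small steel treatment tips out of the handled cup into the wire basket standing in the steel tray, then stand the empty cup back on the counter, upright. Pick the basket up by the black grip of its bow handle and hold it level and still, at least 10 cm above the tray, for me to take from you: finish while you are still holding it up. Do not push or knock over the lotion bottle, the lidded jar or the nail brush.

Things in the scene. Friction and masses are not known exactly. Their poses are not given: they have to be found in the camera images.
- tray: fixed stainless tray, lying flat on the counter: 150 mm along its x, 220 mm along its y, floor 3 mm thick, rim 12 mm high. Origin: centre of its underside, at counter height.
- basket: loose steel wire basket, open on top, standing in the tray, 0.22 to 0.37 kg: 110 mm along its x, 180 mm along y, walls 50 mm high, 3 mm thick, floor 4 mm. Origin: centre of its underside; z up. Over its middle, in the plane y = 0, stands a fixed bow of 6 mm wire: up from the long walls (x = -53, +53 mm) to z = 88 mm, then leaning in to the grip. The mouth is open on both sides of it, 85 mm along y each.
- basket_grip (a point): centre of the basket's black plastic grip at the top of the bow, 135 mm above the basket's underside: a straight bar with flat sides, 64 mm long along the basket's x, 14 mm thick along its y, 18 mm tall. Axes as the basket's.
- cup: loose steel cup, round and flared: 90 mm across the rim, 68 mm across the foot, 46 mm high, wall 2.5 mm, 0.11 to 0.16 kg, standing upright on the counter with six tips in it. Origin: centre of its underside; z up through the mouth. A straight handle sticks out to its -x, roughly towards the robot. Smooth inside: the tips slide out when it is tipped some 100 degrees or more from upright.
- cup_grip (a point): middle of the cup's handle: a round black plastic bar 16 mm thick and 90 mm long along the cup's x, from 60 to 150 mm from the cup's axis; this point is 105 mm from the axis (cup frame: x = -105, y = 0, z = 58 mm). Axes as the cup's.
- tip0_center (a point): centre of one of the six stainless treatment tips: a mushroom-shaped plug 17.5 mm long, its round head 17 to 19 mm across, its socket 13 mm across, 14 g. At the start it stands in the cup.
- tip1_center (a point): centre of one of the six stainless treatment tips: a mushroom-shaped plug 17.5 mm long, its round head 17 to 19 mm across, its socket 13 mm across, 14 g. At the start it stands in the cup.
- tip2_center (a point): centre of one of the six stainless treatment tips: a mushroom-shaped plug 17.5 mm long, its round head 17 to 19 mm across, its socket 13 mm across, 14 g. At the start it stands in the cup.
- tip3_center (a point): centre of one of the six stainless treatment tips: a mushroom-shaped plug 17.5 mm long, its round head 17 to 19 mm across, its socket 13 mm across, 14 g. At the start it stands in the cup.
- tip4_center (a point): centre of one of the six stainless treatment tips: a mushroom-shaped plug 17.5 mm long, its round head 17 to 19 mm across, its socket 13 mm across, 14 g. At the start it stands in the cup.
- tip5_center (a point): centre of one of the six stainless treatment tips: a mushroom-shaped plug 17.5 mm long, its round head 17 to 19 mm across, its socket 13 mm across, 14 g. At the start it stands in the cup.
- lotion: bystander: cream-coloured closed bottle, 54 mm across, 120 mm high, beyond the work. Origin: centre of its underside.
- jar: bystander: white jar with a metal lid, 72 mm across, 75 mm high, beyond the work. Origin: centre of its underside.
- brush: bystander: nail brush, wooden back 42 x 95 mm (long along its y), 32 mm high, right of the work. Origin: centre of its underside.
Not all that is in view belongs to the job. Leave any red or yellow look-alike of the basket alone.

How it is judged:
By the outcome, as a careful person would: the job done as asked, in the order asked, and still so for the second after the job is handed in, while the arm keeps its last pose, push and grip.
It also fails if it takes over 72 s, if anything falls off the work surface, if the arm or the gripper's body presses on something with over 40 N, if the wrist force passes 120 N, or if a joint passes its speed limit or range.

### The arm

A 7-joint arm with a two-finger parallel gripper is mounted at the origin on the work surface. World frame = base frame: x ahead of the robot, y to its left, z up, the work surface at z = 0. Lengths are in m, angles in degrees, forces in N, time in s.
With the tool pointing down it reaches from about 0.425 to 0.875 m from the base axis. Payload 4.7 kg.
Tool frame: the origin (TCP) lies at the very end of the fingers, on their centre line; the grasp point (between the pads) lies 19 mm behind it; z points along the fingers, y is the direction in which the jaws open and shut (so a half turn about z gives the same grasp; the last joint's range is limited). The gripper opens to 87 mm and grips with 3 to 60 N. Pads are 19 mm wide; open, the fingers measure 117 mm over their backs; the gripper's body (75 mm by 190 mm) begins 51 mm behind the grasp point.
Start: joints at [0.808, 18.392, -4.016, 83.108, 1.295, 78.541, -3.26], TCP at [0.65, -0, 0.223] pointing down, gripper open.
Joint ranges: [-163.93, 163.93], [-17.29, 119.83], [-79.2, 71.16], [3.27, 140.29], [-89.18, 269.18], [5.43, 117.66], [-154.24, 154.24]. Speed limits (degrees/s): [147.25, 147.25, 180, 180, 180, 180, 180].

### API

Orientations are given as [roll, pitch, yaw] about the fixed x, y, z axes, in that order (R = Rz(yaw) Ry(pitch) Rx(roll)).
In Python, from cell import sensors, imaging, ticket gives the robot as it stands.
- The arm moves only by the tool carry_out, never from a script. Its argument "plan" is a list of rows, each an object of numbers: "fingers": the closure, from -1 (fully open) to 1 (shut); "dx", "dy", "dz": the shift along the tool's x, y, z normalised to -1 to 1, where 1 is 0.03 m; "rx", "ry", "rz": the turn, a rotation vector about the tool's x, y, z normalised to -1 to 1, where 1 is 10 degrees. A call has 1 to 12 rows; each row shifts and turns the commanded pose from where the row before left it, along the tool's axes as they then stand; what a row does not reach is not made up. A row lasts 1/8 s, in which the tool goes at most 62.5 mm and 10.7 degrees, less where a joint would pass 70% of its speed; a pose out of reach is approached as far as the arm can. A call with a number of a shift or a turn outside -1 to 1 is refused whole. A call with a gripper value outside its range is refused whole. The fingers move at their own pace and stop on an object; "force" is the grip in N (left out, the last holds). Time passes only in rows, so rows that do not move let the fingers close. It gives the time, the measured TCP pose, the force and the opening at its end, in the units of the state.
- sensors.get_obs(): the state, without advancing time (a new reading comes with each control period).
- imaging.read_camera(name): name is "scene" or "side" or "wrist"; returns a dict with "color" (384x512x3 uint8, red, green, blue), "mtx" (3x3 intrinsics, pixels), "dist_coeffs" ([k1, k2, p1, p2, k3] as OpenCV has them; the pictures are not rectified), "extrinsics" (4x4, takes a point from world to camera coordinates); the wrist camera has in their place "tool_from_camera" (4x4, takes a point from camera to tool coordinates, whose origin is the TCP and whose axes are the flange's). Camera axes: x right, y down, z forward; pixel columns grow to the right and rows downward; lengths in m; the calibration is good to about 2 mm. A picture is of the moment at which its call begins: read the wrist's pose just before it. There is no depth.
- ticket.sign_off(): hands the job in, once; it reports no verdict.
The state is a dict: "time_s": time; "qpos": joint angles; "joint_velocities": joint speeds; "effort": joint torques, N m; "tool_pos": TCP position; "tool_rot": TCP orientation; "force": force on the tool from outside, world axes, zero at the start; "wrist_torque": the same for the moment, N m; "grip_width": finger opening in m.
Only numpy, scipy, OpenCV 4.12 (cv2) and the standard library are available. Lean on these libraries where they do the work, as an engineer would, in place of code of your own. Each camera call takes 0.05 s, during which the arm holds its last target.

## Working session

There is one attempt and no reset: what is moved stays moved. The work goes in short steps, Python scripts to look and compute and a tool call to move; the robot and the scene stay as the last step left them, time stands still between calls to the robot, and variables do not carry over. Pictures are saved under pics/ and viewed, and the job is handed in when it is done.

Besides the shell and the picture viewer there is one more tool, called after "Request:" as name(argument=value, ...) on one line, values as JSON. carry_out: Moves the arm, as the interface text tells. Scaled input: -1 to 1 covers 0.03 m each way for a shift and 10 degrees each way for a turn. Its arguments: {"type":"object","properties":{"plan":{"type":"array"},"force":{"type":"number"}},"required":["plan"]}

```bash
ls; mkdir -p pics
cat > h.py <<'E'
import numpy as np, cv2
from cell import sensors, imaging, ticket
from scipy.spatial.transform import Rotation as R
def cam(name):
    o=sensors.get_obs(); c=imaging.read_camera(name)
    K=np.array(c["mtx"]);D=np.array(c["dist_coeffs"])
    if "extrinsics" in c: E=np.array(c["extrinsics"])
    else:
        T=np.eye(4);T[:3,:3]=R.from_euler('xyz',o["tool_rot"],degrees=True).as_matrix();T[:3,3]=o["tool_pos"]
        E=np.linalg.inv(T@np.array(c["tool_from_camera"]))
    return c["color"],K,D,E
def ray(K,D,E,px):
    u=cv2.undistortPoints(np.array([[px]],float),K,D)[0,0]
    Ei=np.linalg.inv(E); return Ei[:3,3],Ei[:3,:3]@np.array([u[0],u[1],1])
def plane(K,D,E,px,z):
    o,d=ray(K,D,E,px); return o+d*(z-o[2])/d[2]
def proj(K,D,E,P):
    return cv2.projectPoints(np.array(P,float).reshape(-1,3),cv2.Rodrigues(E[:3,:3])[0],E[:3,3],K,D)[0][:,0]
def save(n,img): cv2.imwrite("pics/"+n,cv2.cvtColor(img,cv2.COLOR_RGB2BGR))
E
python3 - <<'E'
from h import *
for n in ["scene","side","wrist"]:
    c,K,D,E=cam(n); save(n+"0.png",cv2.resize(c,(768,576))); np.savez(n+"0.npz",c=c,K=K,D=D,E=E)
    print(n,np.linalg.inv(E)[:3,3])
print(sensors.get_obs())
E
```

```text
pics
scene [1.40347697 0.27816973 0.89446226]
side [ 0.34004613 -0.83282962  1.0869299 ]
wrist [0.64901559 0.07593124 0.38356363]
{'time_s': 0.15, 'qpos': array([ 0.80851901, 18.43028351, -4.01655341, 83.15773768,  1.2950491 ,
       78.54059537, -3.26083124]), 'joint_velocities': array([-0.02787012, -0.13786376, -0.07604276, -0.19439474,  0.09608446,
       -0.03687005,  0.0150837 ]), 'effort': array([ 2.16972071e-04, -4.91794288e+01, -4.04079035e-01, -3.12878716e+01,
       -6.39387709e-02,  4.04033612e-02,  9.90178205e-05]), 'tool_pos': array([ 6.49591853e-01, -4.35876338e-05,  2.21711503e-01]), 'tool_rot': array([-1.79916605e+02,  4.70432643e-03,  9.00010017e+01]), 'force': array([ 0.18648765, -0.14919305,  0.04281087]), 'wrist_torque': array([-0.01696456,  0.02948056,  0.02466741]), 'grip_width': 0.08712022088809722}
```

View pics/scene0.png

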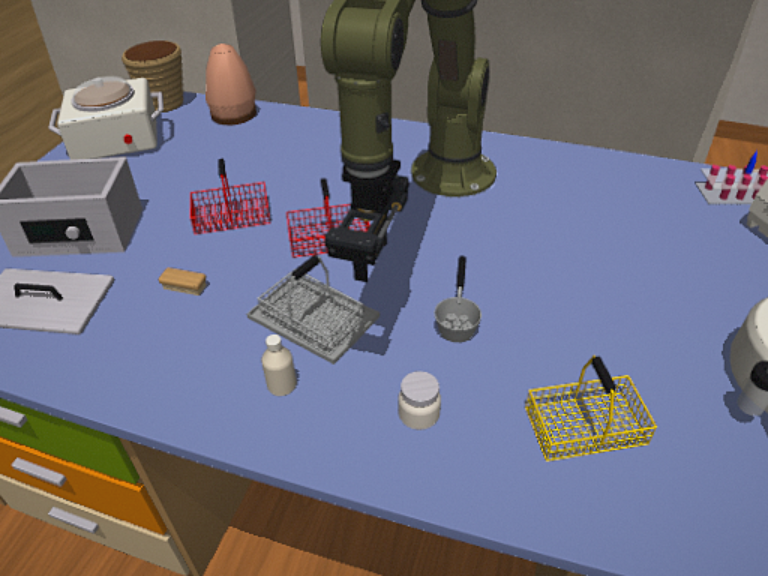

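View pics/side0.png

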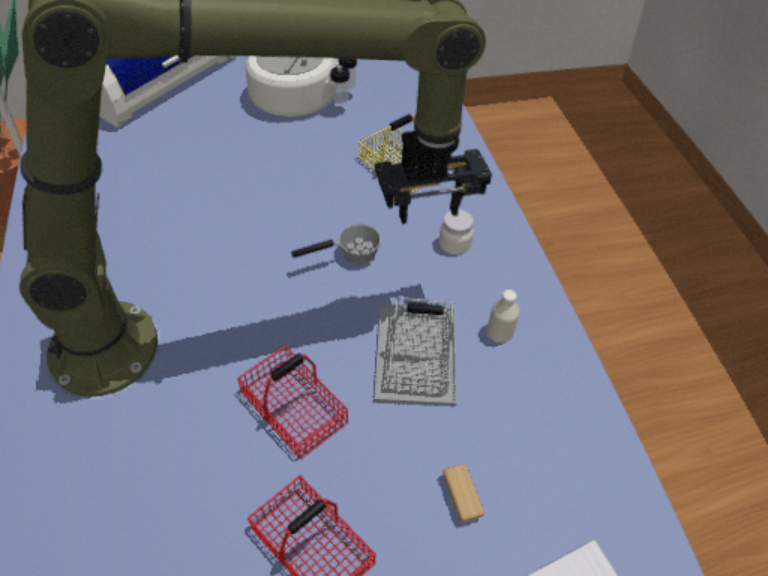

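View pics/wrist0.png

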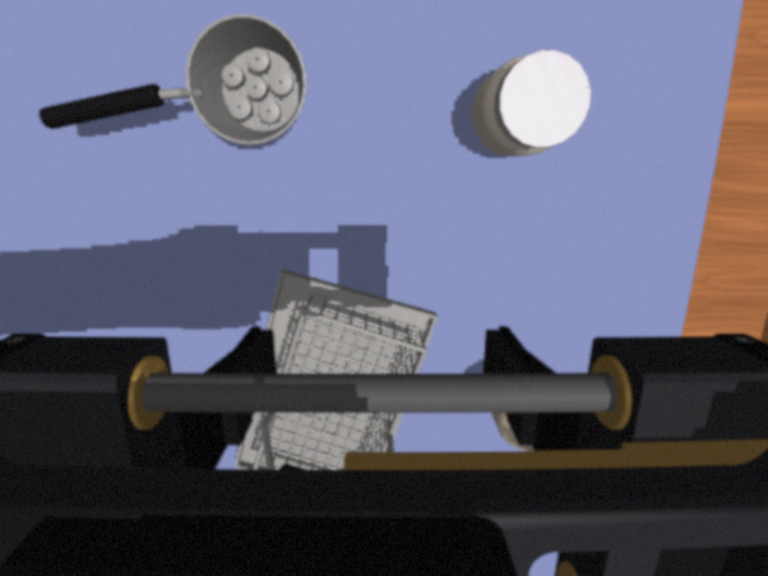

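Run:
```python
from h import *
a=np.load("scene0.npz")["c"]; b=np.load("side0.npz")["c"]
A=cv2.resize(a[165:245,160:330],None,fx=4.5,fy=4.5,interpolation=cv2.INTER_CUBIC)
B=cv2.resize(b[140:275,190:350],None,fx=4.4,fy=4.4,interpolation=cv2.INTER_CUBIC)
save("cA.png",A);save("cB.png",B)
```

```text
(no output)
```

View pics/cA.png

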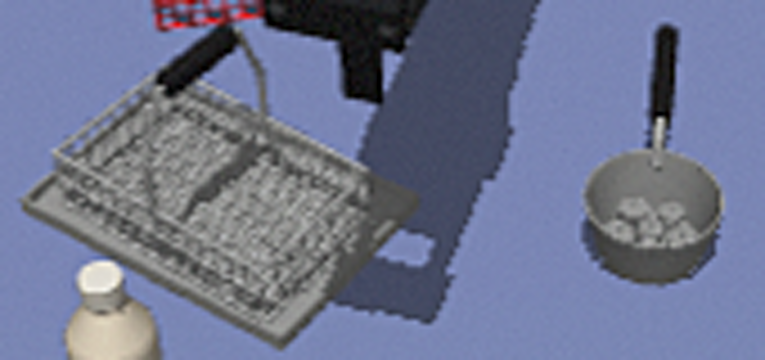

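View pics/cB.png

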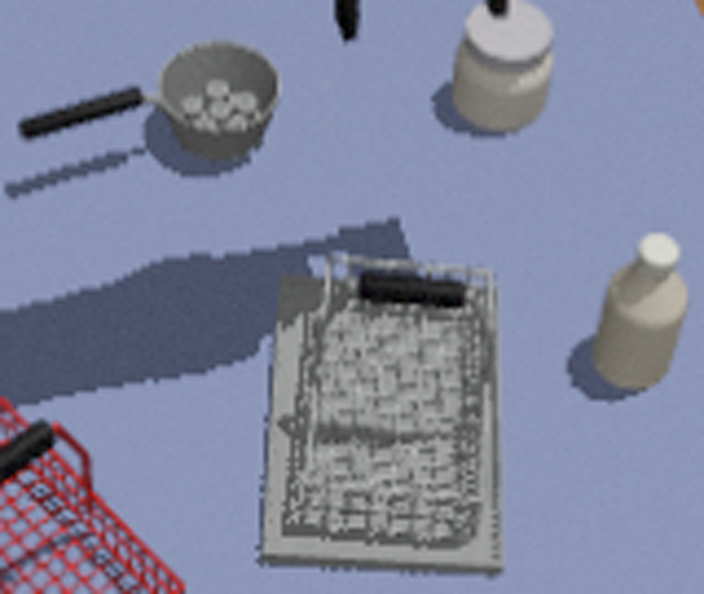

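The grey steel basket stands in the steel tray: scene crop about (210,180), side crop about (390,400). The other baskets are red or yellow look-alikes standing on the bare counter. The only handled cup with tips in it is at scene crop (655,210) and side crop (220,100).

```bash
cat > m.py <<'E'
from h import *
def blob(img,x0,y0,x1,y1,thr=45):
    m=np.zeros(img.shape[:2],np.uint8); m[y0:y1,x0:x1]=(img[y0:y1,x0:x1].max(2)<thr)*1
    n,l,s,c=cv2.connectedComponentsWithStats(m,connectivity=8)
    k=1+np.argmax(s[1:,4]); ys,xs=np.where(l==k)
    P=np.c_[xs,ys].astype(float); c=P.mean(0); u=np.linalg.svd(P-c,full_matrices=False)[2][0]; t=(P-c)@u
    return c,c+u*t.min(),c+u*t.max(),len(P)
def tri(r1,r2):
    (o1,d1),(o2,d2)=r1,r2
    A=np.c_[d1,-d2]; s=np.linalg.lstsq(A,o2-o1,rcond=None)[0]
    p,q=o1+d1*s[0],o2+d2*s[1]; return (p+q)/2,np.linalg.norm(p-q)
E
python3 - <<'E'
from m import *
L={n:np.load(n+"0.npz") for n in["scene","side","wrist"]}
def k(n): z=L[n]; return z["K"],z["D"],z["E"]
for nm,bs,bd in [("cup",(300,168,315,195),(192,155,224,174)),("bask",(192,168,217,188),(268,198,300,212))]:
    a=blob(L["scene"]["c"],*bs); b=blob(L["side"]["c"],*bd); print(nm,a,b)
    for i in(0,1,2):
        for j in (0,1,2):
            p,e=tri(ray(*k("scene"),a[i]),ray(*k("side"),b[j]))
            if e<.02: print(i,j,p.round(4),round(e,4))
# wrist handle
w=blob(L["wrist"]["c"],20,50,115,90); print("wrist handle",w)
for z in(.058,): print([plane(*k("wrist"),q,z).round(4) for q in w[:3]])
# cup rim in wrist: approx ellipse in zoomed px
for z,p in [(.046,(123,53.3))]: print("rim",plane(*k("wrist"),p,z))
# tray corners side crop
for u,v in [(262,566),(501,572),(497,270),(282,272)]:
    print("tray",plane(*k("side"),(190+u/4.4,140+v/4.4),.012).round(4))
for u,v in [(22,205),(278,348),(420,205)]:
    print("traysc",plane(*k("scene"),(160+u/4.5,165+v/4.5),.012).round(4))
E
```

```text
cup (array([307.1547619 , 181.23809524]), array([307.79935787, 170.98738301]), array([306.48401523, 191.90467027]), 84) (array([205.93846154, 166.33846154]), array([221.15653146, 162.64494227]), array([195.22766741, 168.93803722]), 65)
0 0 [0.4418 0.1173 0.0523] 0.0031
1 0 [0.4343 0.1077 0.0757] 0.0179
1 2 [0.406  0.109  0.0603] 0.0013
2 1 [0.4902 0.1249 0.0516] 0.0003
bask (array([203.57009346, 177.87850467]), array([211.192949  , 171.96046158]), array([195.74206642, 183.95583371]), 107) (array([281.5412844 , 206.02752294]), array([271.76569401, 204.48222704]), array([294.15469217, 208.02141246]), 109)
0 0 [ 0.6053 -0.1437  0.1352] 0.0029
1 1 [ 0.5797 -0.1329  0.1375] 0.0008
2 2 [ 0.6356 -0.1555  0.1343] 0.0002
wrist handle (array([67.69953052, 70.83192488]), array([107.11140534,  62.69566552]), array([27.64034462, 79.10181632]), 1065)
[array([0.4465, 0.1183, 0.058 ]), array([0.4915, 0.1257, 0.058 ]), array([0.3991, 0.1108, 0.058 ])]
rim [0.50486062 0.13691877 0.046     ]
tray [ 0.4957 -0.2398  0.012 ]
tray [ 0.6381 -0.2775  0.012 ]
tray [ 0.7073 -0.0503  0.012 ]
tray [ 0.5621 -0.0191  0.012 ]
traysc [ 0.6486 -0.265   0.012 ]
traysc [ 0.7135 -0.058   0.012 ]
traysc [ 0.5716 -0.0136  0.012 ]
```

Request:
carry_out(plan=[{"dx": -1,"dy": -0.2},{"dx": -1,"dy": -0.2},{"dx": -1,"dy": -0.2},{"dx": -1,"dy": -0.2},{"dx": -1,"dy": -0.2},{"dx": -1,"dy": -0.2},{"dx": -1,"dy": -0.2},{"dx": -1,"dy": -0.2},{"dx": 0},{"dx": 0}])

```text
validation failed for argument at $.pl...
```

Run:
```python
from m import *
n="wrist"; c,K,D,E=cam(n); save("wrist1.png",cv2.resize(c,(768,576))); np.savez("wrist1.npz",c=c,K=K,D=D,E=E)
o=sensors.get_obs(); print(o["time_s"],o["tool_pos"],o["tool_rot"],o["qpos"].round(1))
L={n:np.load(n+"0.npz") for n in["scene","side","wrist"]}
def k(n): z=L[n]; return z["K"],z["D"],z["E"]
print("rim",plane(*k("wrist"),(164,53.3),.046))
print("brush",plane(*k("side"),(463/1.5,493/1.5),.03),"lotion",plane(*k("side"),(503/1.5,332/1.5),.01),"jar",plane(*k("wrist"),(544/1.5,98/1.5),.075))
```

```text
0.2 [ 6.49673338e-01 -1.92902179e-05  2.21898450e-01] [-1.79934332e+02  3.54759257e-03  9.00034799e+01] [ 0.8 18.4 -4.  83.1  1.3 78.5 -3.3]
rim [0.55065749 0.13624029 0.046     ]
brush [ 0.5953638  -0.44812529  0.03      ] lotion [ 0.77910184 -0.14201776  0.01      ] jar [0.76037135 0.11968076 0.075     ]
```

View pics/wrist1.png

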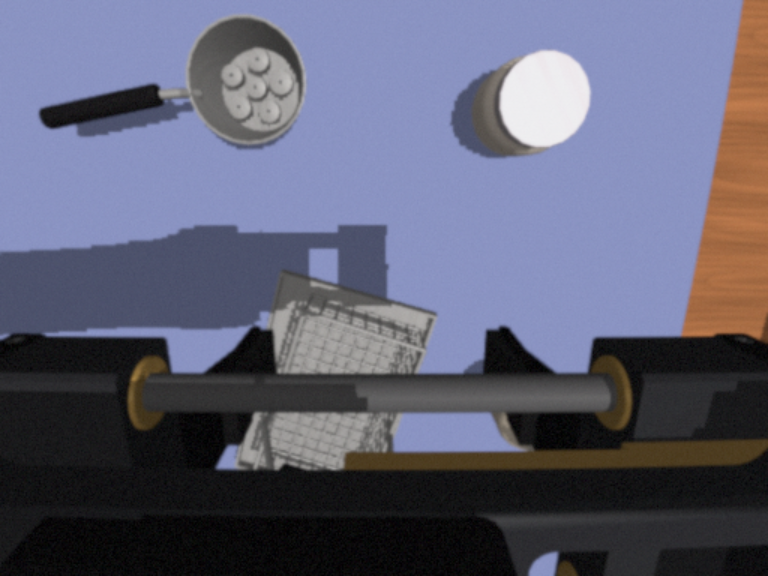

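The call was refused. The rows may need every key, so I'll retry with one complete row.

Request:
carry_out(plan=[{"fingers": -1,"dx": -1,"dy": -0.2,"dz": 0,"rx": 0,"ry": 0,"rz": 0}])

```text
time_s: 0.32
tool_pos: [0.6441, -0.0265, 0.222]
tool_rot: [-180.0, -0.1, 90.3]
force: [0.3, 0.7, 0.6]
grip_width: 0.0867
```

Request:
carry_out(plan=[{"fingers": -1,"dx": -1,"dy": -0.2,"dz": 0,"rx": 0,"ry": 0,"rz": 0},{"fingers": -1,"dx": -1,"dy": -0.2,"dz": 0,"rx": 0,"ry": 0,"rz": 0},{"fingers": -1,"dx": -1,"dy": -0.2,"dz": 0,"rx": 0,"ry": 0,"rz": 0},{"fingers": -1,"dx": -1,"dy": -0.2,"dz": 0,"rx": 0,"ry": 0,"rz": 0},{"fingers": -1,"dx": -1,"dy": -0.2,"dz": 0,"rx": 0,"ry": 0,"rz": 0},{"fingers": -1,"dx": -1,"dy": -0.2,"dz": 0,"rx": 0,"ry": 0,"rz": 0},{"fingers": -1,"dx": -1,"dy": -0.2,"dz": 0,"rx": 0,"ry": 0,"rz": 0},{"fingers": -1,"dx": 0,"dy": 0,"dz": 0,"rx": 0,"ry": 0,"rz": 0},{"fingers": -1,"dx": 0,"dy": 0,"dz": 0,"rx": 0,"ry": 0,"rz": 0}])

```text
time_s: 1.45
tool_pos: [0.6022, -0.239, 0.2223]
tool_rot: [-180.0, -0.1, 90.0]
force: [0.3, 0.6, 0.1]
grip_width: 0.087
```

Run:
```python
from m import *
n="wrist"; c,K,D,E=cam(n); save("wrist2.png",cv2.resize(c,(768,576))); np.savez("wrist1.npz",c=c,K=K,D=D,E=E)
o=sensors.get_obs(); print(o["time_s"],o["tool_pos"],o["tool_rot"],o["qpos"].round(1))
```

```text
1.5 [ 0.60249058 -0.23832544  0.22239533] [ 1.79994944e+02 -6.56849149e-02  9.01052511e+01] [17.  18.   2.9 83.7 -1.  78.4 20.1]
```

View pics/wrist2.png

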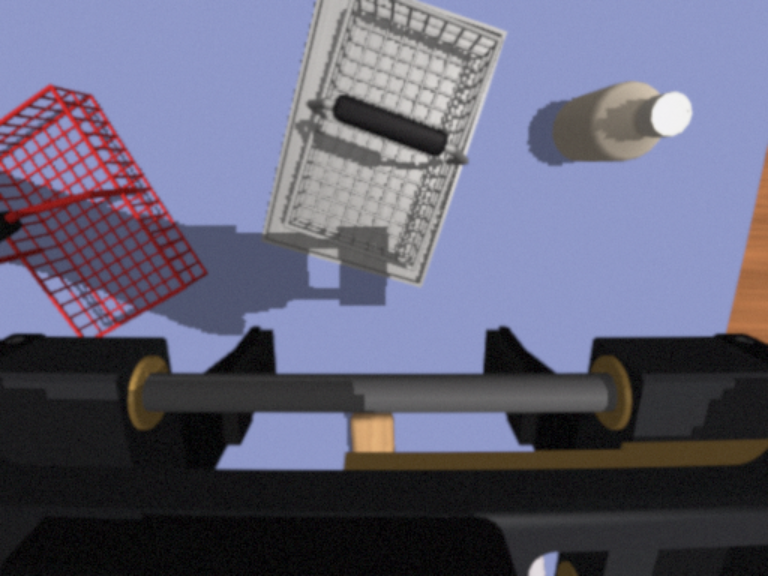

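The wrist view shows the steel basket's black grip from (335,105) to (447,142). The tray corners are at (265,237), (420,283) and (505,33), and a red look-alike is at left.

Run:
```python
from m import *
z=np.load("wrist1.npz");k=(z["K"],z["D"],z["E"])
w=blob(z["c"],215,55,305,110); print(w)
P=[plane(*k,q,.138) for q in w[:3]];print(np.round(P,4)); d=P[2]-P[1]; print("yaw",np.degrees(np.arctan2(d[1],d[0])),np.linalg.norm(d))
a,b=[np.array(v) for v in(w[1],w[2])]
side=np.load("side0.npz");ks=(side["K"],side["D"],side["E"])
bs=blob(side["c"],268,198,300,212)
for i in(1,2): print(tri(ray(*k,w[i]),ray(*ks,bs[i])))
for h in (.012,):
  T=[plane(*k,(u/1.5,v/1.5),h) for u,v in [(265,237),(420,283),(505,33)]]
  print(np.round(T,4))
  for p,q in((0,1),(1,2)):
    d=T[q]-T[p]; print(np.degrees(np.arctan2(d[1],d[0])),np.linalg.norm(d))
  print("tray c",(T[0]+T[2])/2)
```

```text
(array([255.99747793,  83.71752837]), array([222.92372952,  70.1864261 ]), array([294.76371824,  99.57753783]), 793)
[[ 0.604  -0.1425  0.138 ]
 [ 0.5771 -0.132   0.138 ]
 [ 0.6363 -0.155   0.138 ]]
yaw -21.19967453731328 0.06349604753601892
(array([ 0.57848955, -0.13282025,  0.13815077]), np.float64(0.00305824320277724))
(array([ 0.63660094, -0.15470178,  0.13292906]), np.float64(0.0009350738422809789))
[[ 0.5003 -0.2249  0.012 ]
 [ 0.6385 -0.2672  0.012 ]
 [ 0.701  -0.0618  0.012 ]]
-17.021658584433986 0.14450333066806653
73.07970398744814 0.21470357603870477
tray c [ 0.60065062 -0.14331187  0.012     ]
```

Request:
carry_out(plan=[{"fingers": 0,"dx": 0.96,"dy": -0.44,"dz": 0,"rx": 0,"ry": 0,"rz": 0},{"fingers": 0,"dx": 0.96,"dy": -0.44,"dz": 0,"rx": 0,"ry": 0,"rz": 0},{"fingers": 0,"dx": 0.96,"dy": -0.44,"dz": 0,"rx": 0,"ry": 0,"rz": 0},{"fingers": 0,"dx": 0.96,"dy": -0.44,"dz": 0,"rx": 0,"ry": 0,"rz": 0},{"fingers": 0,"dx": 0.96,"dy": -0.44,"dz": 0,"rx": 0,"ry": 0,"rz": 0},{"fingers": 0,"dx": 0.96,"dy": -0.44,"dz": 0,"rx": 0,"ry": 0,"rz": 0},{"fingers": 0,"dx": 0.96,"dy": -0.44,"dz": 0,"rx": 0,"ry": 0,"rz": 0},{"fingers": 0,"dx": 0.96,"dy": -0.44,"dz": 0,"rx": 0,"ry": 0,"rz": 0},{"fingers": 0,"dx": 0.96,"dy": -0.44,"dz": 0,"rx": 0,"ry": 0,"rz": 0},{"fingers": 0,"dx": 0.96,"dy": -0.44,"dz": 0,"rx": 0,"ry": 0,"rz": 0},{"fingers": 0,"dx": 0.96,"dy": -0.44,"dz": 0,"rx": 0,"ry": 0,"rz": 0}])

```text
time_s: 2.88
tool_pos: [0.4559, 0.0792, 0.2227]
tool_rot: [180.0, -0.0, 90.2]
force: [-0.2, 0.0, -0.7]
grip_width: 0.0435
```

Request:
carry_out(plan=[{"fingers": 0,"dx": 0,"dy": 0,"dz": 0,"rx": 0,"ry": 0,"rz": 1},{"fingers": 0,"dx": 0,"dy": 0,"dz": 0,"rx": 0,"ry": 0,"rz": 1},{"fingers": 0,"dx": 0,"dy": 0,"dz": 0,"rx": 0,"ry": 0,"rz": 1},{"fingers": 0,"dx": 0,"dy": 0,"dz": 0,"rx": 0,"ry": 0,"rz": 1},{"fingers": 0,"dx": 0,"dy": 0,"dz": 0,"rx": 0,"ry": 0,"rz": 1},{"fingers": 0,"dx": 0,"dy": 0,"dz": 0,"rx": 0,"ry": 0,"rz": 1},{"fingers": 0,"dx": 0,"dy": 0,"dz": 0,"rx": 0,"ry": 0,"rz": 1},{"fingers": 0,"dx": 0,"dy": 0,"dz": 0,"rx": 0,"ry": 0,"rz": 1},{"fingers": 0,"dx": 0,"dy": 0,"dz": 0,"rx": 0,"ry": 0,"rz": 0},{"fingers": 0,"dx": 0,"dy": 0,"dz": 0,"rx": 0,"ry": 0,"rz": 0}])

```text
time_s: 4.12
tool_pos: [0.4566, 0.0775, 0.2226]
tool_rot: [180.0, -0.0, 10.2]
force: [-0.7, 0.1, 0.2]
grip_width: 0.0436
```

```bash
cat > go.py <<'E'
from m import *
import sys
def togo(p,yaw,tilt):
    """remaining in tool axes, in move units, to TCP p with tool: yaw, then rx tilt"""
    o=sensors.get_obs(); Rc=R.from_euler('xyz',o["tool_rot"],degrees=True)
    Rt=R.from_euler('z',yaw,degrees=True)*R.from_euler('x',180,degrees=True)*R.from_euler('x',tilt,degrees=True)
    print("t",o["time_s"],"pos",o["tool_pos"].round(4),"q",o["qpos"].round(1),"w",round(o["grip_width"],4),"F",o["force"].round(1))
    print("shift units now-axes",(Rc.inv().apply(np.array(p)-o["tool_pos"])/.03).round(2),"shift units target-axes",(Rt.inv().apply(np.array(p)-o["tool_pos"])/.03).round(2),"turn units",((Rc.inv()*Rt).as_rotvec(degrees=True)/10).round(2))
E
python3 -c "
from go import *
togo((.4585,.08,.128),9.4,30)"
```

```text
t 4.125 pos [0.4566 0.0775 0.2226] q [  2.3  -3.9 -14.4 107.9  -1.   75.9 -91.6] w 0.0436 F [-0.7  0.1  0.2]
shift units now-axes [ 0.08 -0.07  3.15] shift units target-axes [0.08 1.51 2.77] turn units [3.   0.02 0.08]
```

Request:
carry_out(plan=[{"fingers": 0,"dx": 0.08,"dy": -0.07,"dz": 0.8,"rx": 0,"ry": 0,"rz": 0.08},{"fingers": 0,"dx": 0,"dy": 0,"dz": 0.8,"rx": 0,"ry": 0,"rz": 0},{"fingers": 0,"dx": 0,"dy": 0,"dz": 0.8,"rx": 0,"ry": 0,"rz": 0},{"fingers": 0,"dx": 0,"dy": 0,"dz": 0.75,"rx": 0,"ry": 0,"rz": 0},{"fingers": 0,"dx": 0,"dy": 0,"dz": 0,"rx": 1,"ry": 0,"rz": 0},{"fingers": 0,"dx": 0,"dy": 0,"dz": 0,"rx": 1,"ry": 0,"rz": 0},{"fingers": 0,"dx": 0,"dy": 0,"dz": 0,"rx": 1,"ry": 0,"rz": 0},{"fingers": 0,"dx": 0,"dy": 0,"dz": 0,"rx": 0,"ry": 0,"rz": 0},{"fingers": 0,"dx": 0,"dy": 0,"dz": 0,"rx": 0,"ry": 0,"rz": 0}])

```text
time_s: 5.25
tool_pos: [0.4587, 0.0803, 0.1282]
tool_rot: [-150.1, -0.0, 9.3]
force: [-0.2, 0.4, -1.0]
grip_width: 0.0436
```

```bash
python3 -c "
from go import *
togo((.4505,.129,.0415),9.4,30)
for n in ['wrist','side']:
    c,K,D,E=cam(n); save(n+'3.png',cv2.resize(c,(768,576)))
    if n=='wrist': print(proj(K,D,E,[[.452,.1195,.058],[.5507,.1362,.046]])*1.5)
"
```

```text
t 5.25 pos [0.4587 0.0803 0.1282] q [ 13.7   7.4  -5.4 113.7 -29.4  71.3 -59.6] w 0.0436 F [-0.2  0.4 -1. ]
shift units now-axes [-0.01  0.01  3.33] shift units target-axes [-0.    0.02  3.33] turn units [ 0.01 -0.   -0.  ]
[[382.01882625 293.5205363 ]
 [392.06052389 116.39003367]]
```

View pics/wrist3.png

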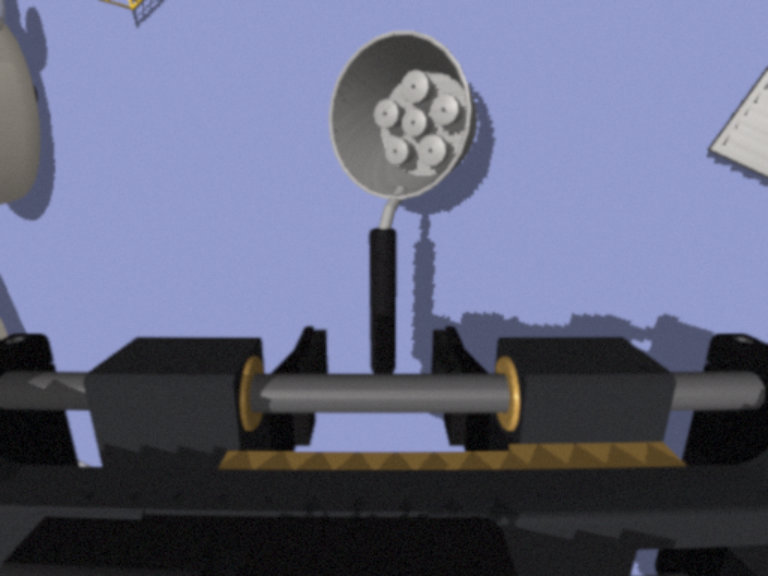

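View pics/side3.png

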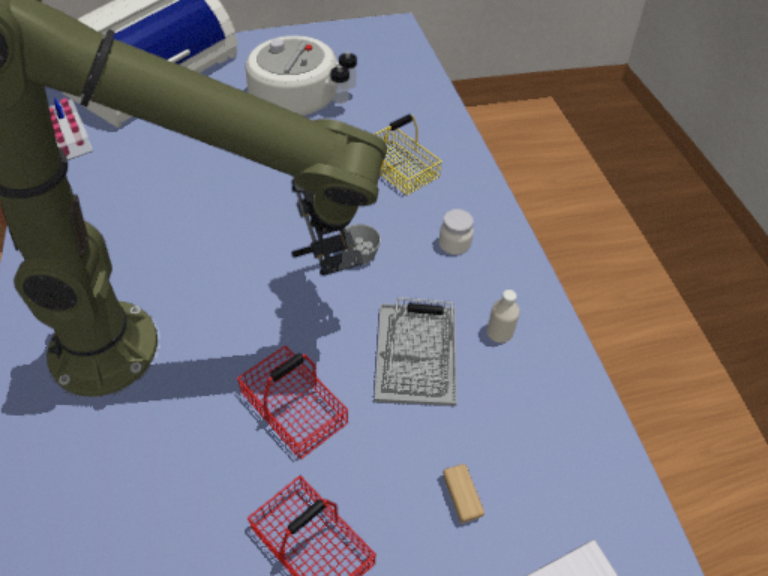

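The handle sits at x≈382, midway between the fingers (315 and 445), and the cup rim is near (400,115). Next I advance along the tool and close.

Request:
carry_out(force=55, plan=[{"fingers": 0,"dx": 0,"dy": 0,"dz": 0.8,"rx": 0,"ry": 0,"rz": 0},{"fingers": 0,"dx": 0,"dy": 0,"dz": 0.8,"rx": 0,"ry": 0,"rz": 0},{"fingers": 0,"dx": 0,"dy": 0,"dz": 0.8,"rx": 0,"ry": 0,"rz": 0},{"fingers": 0,"dx": 0,"dy": 0,"dz": 0.6,"rx": 0,"ry": 0,"rz": 0},{"fingers": 0,"dx": 0,"dy": 0,"dz": 0.33,"rx": 0,"ry": 0,"rz": 0},{"fingers": 0,"dx": 0,"dy": 0,"dz": 0,"rx": 0,"ry": 0,"rz": 0},{"fingers": 0,"dx": 0,"dy": 0,"dz": 0,"rx": 0,"ry": 0,"rz": 0}])

```text
time_s: 6.22
tool_pos: [0.4515, 0.1285, 0.0422]
tool_rot: [-150.0, -0.1, 9.2]
force: [-0.2, -0.0, 0.1]
grip_width: 0.0439
```

```bash
python3 -c "
from go import *
togo((.4505,.129,.0415),9.4,30)
for n in ['wrist']:
    c,K,D,E=cam(n); save(n+'4.png',cv2.resize(c,(768,576)))
"
```

```text
t 6.225 pos [0.4515 0.1285 0.0422] q [ 10.7  12.9  -8.1 119.2 -32.5  59.1 -58.3] w 0.0439 F [-0.2 -0.   0.1]
shift units now-axes [-0.03 -0.01  0.03] shift units target-axes [-0.03 -0.01  0.03] turn units [ 0.   -0.02 -0.01]
```

View pics/wrist4.png

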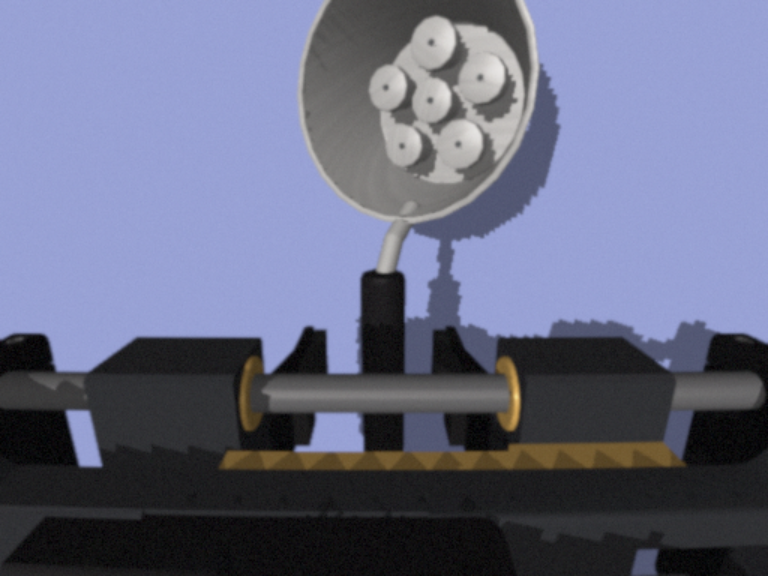

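The handle is centred between the pads at x≈383, so I close and then lift.

Request:
carry_out(force=55, plan=[{"fingers": 1,"dx": 0,"dy": 0,"dz": 0,"rx": 0,"ry": 0,"rz": 0},{"fingers": 1,"dx": 0,"dy": 0,"dz": 0,"rx": 0,"ry": 0,"rz": 0},{"fingers": 1,"dx": 0,"dy": 0,"dz": 0,"rx": 0,"ry": 0,"rz": 0},{"fingers": 1,"dx": 0,"dy": 0,"dz": 0,"rx": 0,"ry": 0,"rz": 0},{"fingers": 1,"dx": 0,"dy": 0,"dz": 0,"rx": 0,"ry": 0,"rz": 0}])

```text
time_s: 6.9
tool_pos: [0.4509, 0.1285, 0.0415]
tool_rot: [-150.0, -0.0, 9.2]
force: [-0.9, -0.0, 1.1]
grip_width: 0.0143
```

```bash
python3 -c "
from go import *
togo((.4515,.1285,.2422),9.4,30)
"
```

```text
t 6.9 pos [0.4509 0.1285 0.0415] q [ 10.7  13.   -8.1 119.3 -32.5  59.1 -58.3] w 0.0143 F [-0.9 -0.   1.1]
shift units now-axes [ 0.02 -3.34 -5.79] shift units target-axes [ 0.02 -3.34 -5.79] turn units [ 0.   -0.01 -0.02]
```

Request:
carry_out(plan=[{"fingers": 1,"dx": 0,"dy": -0.2,"dz": -0.35,"rx": 0,"ry": 0,"rz": 0},{"fingers": 1,"dx": 0,"dy": -0.42,"dz": -0.73,"rx": 0,"ry": 0,"rz": 0},{"fingers": 1,"dx": 0,"dy": -0.42,"dz": -0.73,"rx": 0,"ry": 0,"rz": 0},{"fingers": 1,"dx": 0,"dy": -0.42,"dz": -0.73,"rx": 0,"ry": 0,"rz": 0},{"fingers": 1,"dx": 0,"dy": -0.42,"dz": -0.73,"rx": 0,"ry": 0,"rz": 0},{"fingers": 1,"dx": 0,"dy": -0.42,"dz": -0.73,"rx": 0,"ry": 0,"rz": 0},{"fingers": 1,"dx": 0,"dy": -0.42,"dz": -0.73,"rx": 0,"ry": 0,"rz": 0},{"fingers": 1,"dx": 0,"dy": -0.42,"dz": -0.73,"rx": 0,"ry": 0,"rz": 0},{"fingers": 1,"dx": 0,"dy": -0.2,"dz": -0.35,"rx": 0,"ry": 0,"rz": 0},{"fingers": 1,"dx": 0,"dy": 0,"dz": 0,"rx": 0,"ry": 0,"rz": 0}])

```text
time_s: 8.15
tool_pos: [0.451, 0.1281, 0.2431]
tool_rot: [-150.0, -0.1, 9.2]
force: [-0.3, 0.4, -2.4]
grip_width: 0.0148
```

```bash
python3 -c "
from go import *
# target grasp point (.484,-.142,.24), tilt 30 yaw -20
g=np.array([.484,-.142,.24]);Rt=R.from_euler('z',-20,degrees=True)*R.from_euler('x',210,degrees=True)
togo(g+.019*Rt.as_matrix()[:,2],-20,30)
c,K,D,E=cam('wrist'); save('wrist5.png',cv2.resize(c,(768,576)))
c,K,D,E=cam('scene'); save('scene5.png',cv2.resize(c,(768,576)))
"
```

```text
t 8.15 pos [0.451  0.1281 0.2431] q [ 10.8  -0.6  -7.5 108.1 -29.7  80.9 -70.5] w 0.0148 F [-0.3  0.4 -2.4]
shift units now-axes [-0.2   7.94 -3.82] shift units target-axes [ 4.11  7.05 -3.32] turn units [0.   1.45 2.53]
```

View pics/wrist5.png

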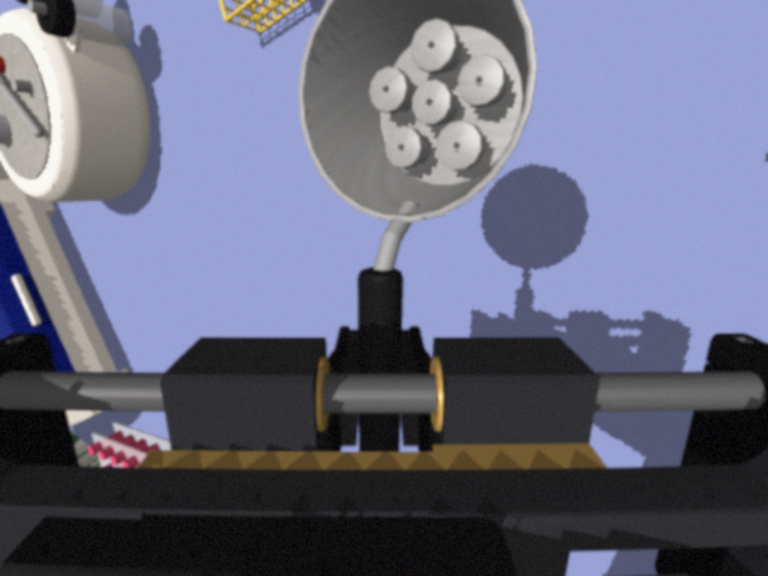

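View pics/scene5.png

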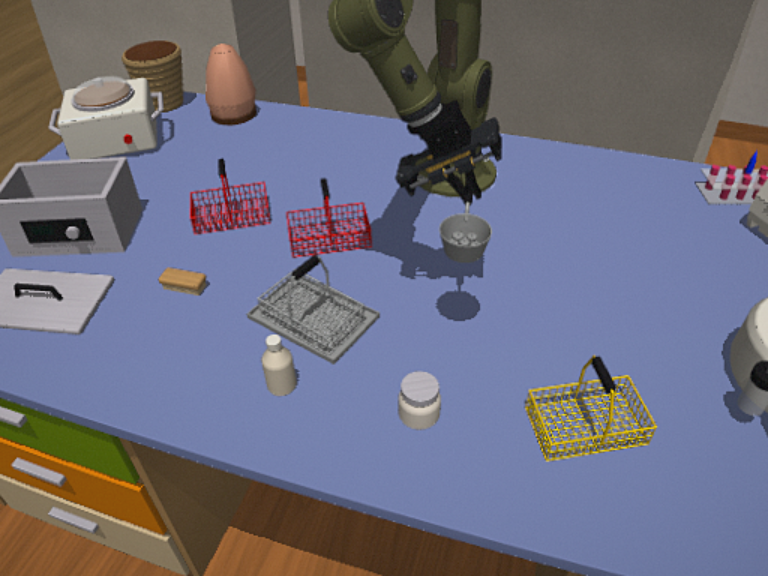

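Six tips are still in the cup and the grip has not slipped. Now I carry it across to the basket's far half.

Request:
carry_out(plan=[{"fingers": 1,"dx": 0,"dy": 0.4,"dz": -0.2,"rx": 0,"ry": 0,"rz": 0},{"fingers": 1,"dx": -0.02,"dy": 0.72,"dz": -0.35,"rx": 0,"ry": 0,"rz": 0},{"fingers": 1,"dx": -0.02,"dy": 0.72,"dz": -0.35,"rx": 0,"ry": 0,"rz": 0},{"fingers": 1,"dx": -0.02,"dy": 0.72,"dz": -0.35,"rx": 0,"ry": 0,"rz": 0},{"fingers": 1,"dx": -0.02,"dy": 0.72,"dz": -0.35,"rx": 0,"ry": 0,"rz": 0},{"fingers": 1,"dx": -0.02,"dy": 0.72,"dz": -0.35,"rx": 0,"ry": 0,"rz": 0},{"fingers": 1,"dx": -0.02,"dy": 0.72,"dz": -0.35,"rx": 0,"ry": 0,"rz": 0},{"fingers": 1,"dx": -0.02,"dy": 0.72,"dz": -0.35,"rx": 0,"ry": 0,"rz": 0},{"fingers": 1,"dx": -0.02,"dy": 0.72,"dz": -0.35,"rx": 0,"ry": 0,"rz": 0},{"fingers": 1,"dx": -0.02,"dy": 0.72,"dz": -0.35,"rx": 0,"ry": 0,"rz": 0},{"fingers": 1,"dx": -0.02,"dy": 0.72,"dz": -0.35,"rx": 0,"ry": 0,"rz": 0},{"fingers": 1,"dx": 0,"dy": 0.3,"dz": -0.15,"rx": 0,"ry": 0,"rz": 0}])

```text
time_s: 9.75
tool_pos: [0.4871, -0.1346, 0.2237]
tool_rot: [-150.0, 0.0, 9.1]
force: [-0.1, 0.4, -2.7]
grip_width: 0.0148
```

Request:
carry_out(plan=[{"fingers": 1,"dx": 0,"dy": 0,"dz": 0,"rx": 0,"ry": 0.36,"rz": 0.63},{"fingers": 1,"dx": 0,"dy": 0,"dz": 0,"rx": 0,"ry": 0.36,"rz": 0.63},{"fingers": 1,"dx": 0,"dy": 0,"dz": 0,"rx": 0,"ry": 0.36,"rz": 0.63},{"fingers": 1,"dx": 0,"dy": 0,"dz": 0,"rx": 0,"ry": 0.36,"rz": 0.63},{"fingers": 1,"dx": 0,"dy": 0,"dz": 0,"rx": 0,"ry": 0,"rz": 0},{"fingers": 1,"dx": 0,"dy": 0,"dz": 0,"rx": 0,"ry": 0,"rz": 0}])

```text
time_s: 10.5
tool_pos: [0.4873, -0.132, 0.2244]
tool_rot: [-150.0, 0.1, -19.7]
force: [0.2, 0.5, -2.0]
grip_width: 0.0144
```

```bash
python3 -c "
from go import *
g=np.array([.484,-.142,.24]);Rt=R.from_euler('z',-20,degrees=True)*R.from_euler('x',210,degrees=True)
togo(g+.019*Rt.as_matrix()[:,2],-20,30)
"
```

```text
t 10.5 pos [ 0.4873 -0.132   0.2244] q [ 25.4   4.7   7.8 104.9 -30.2  79.8 -68.5] w 0.0144 F [ 0.2  0.5 -2. ]
shift units now-axes [0.01 0.04 0.01] shift units target-axes [0.01 0.04 0.01] turn units [0.   0.03 0.03]
```

Request:
carry_out(plan=[{"fingers": 1,"dx": 0,"dy": 0.06,"dz": 0,"rx": -0.5,"ry": 0,"rz": 0},{"fingers": 1,"dx": 0,"dy": 0.08,"dz": 0,"rx": -0.7,"ry": 0,"rz": 0},{"fingers": 1,"dx": 0,"dy": 0.08,"dz": 0,"rx": -0.7,"ry": 0,"rz": 0},{"fingers": 1,"dx": 0,"dy": 0.08,"dz": 0,"rx": -0.7,"ry": 0,"rz": 0},{"fingers": 1,"dx": 0,"dy": 0.08,"dz": 0,"rx": -0.7,"ry": 0,"rz": 0},{"fingers": 1,"dx": 0,"dy": 0.08,"dz": 0,"rx": -0.7,"ry": 0,"rz": 0},{"fingers": 1,"dx": 0,"dy": 0.08,"dz": 0,"rx": -0.7,"ry": 0,"rz": 0},{"fingers": 1,"dx": 0,"dy": 0.08,"dz": 0,"rx": -0.7,"ry": 0,"rz": 0},{"fingers": 1,"dx": 0,"dy": 0.08,"dz": 0,"rx": -0.7,"ry": 0,"rz": 0},{"fingers": 1,"dx": 0,"dy": 0.06,"dz": 0,"rx": -0.5,"ry": 0,"rz": 0},{"fingers": 1,"dx": 0,"dy": 0,"dz": 0,"rx": 0,"ry": 0,"rz": 0}])

```text
time_s: 11.88
tool_pos: [0.4804, -0.1499, 0.2221]
tool_rot: [144.1, 0.4, -19.6]
force: [0.0, -0.1, -2.5]
grip_width: 0.0142
```

```bash
python3 -c "
from go import *
for z in (.24,.11):
  g=np.array([.484,-.142,z]);Rt=R.from_euler('z',-20,degrees=True)*R.from_euler('x',180-38,degrees=True)
  togo(g+.019*Rt.as_matrix()[:,2],-20,-38)
for n in ('scene','side'):
  c,K,D,E=cam(n); save(n+'6.png',cv2.resize(c[110:290,130:370] if n=='scene' else c[100:300,150:400],(800,600)))
"
```

```text
t 11.875 pos [ 0.4804 -0.1499  0.2221] q [   0.8   10.2  -10.   101.6   32.5   88.5 -125.6] w 0.0142 F [ 0.  -0.1 -2.5]
shift units now-axes [ 0.02  0.14 -0.02] shift units target-axes [ 0.02  0.14 -0.01] turn units [-0.21  0.    0.06]
t 11.875 pos [ 0.4804 -0.1499  0.2221] q [   0.8   10.2  -10.   101.6   32.5   88.5 -125.6] w 0.0142 F [ 0.  -0.1 -2.5]
shift units now-axes [ 0.05 -2.4   3.49] shift units target-axes [ 0.02 -2.53  3.4 ] turn units [-0.21  0.    0.06]
```

View pics/scene6.png

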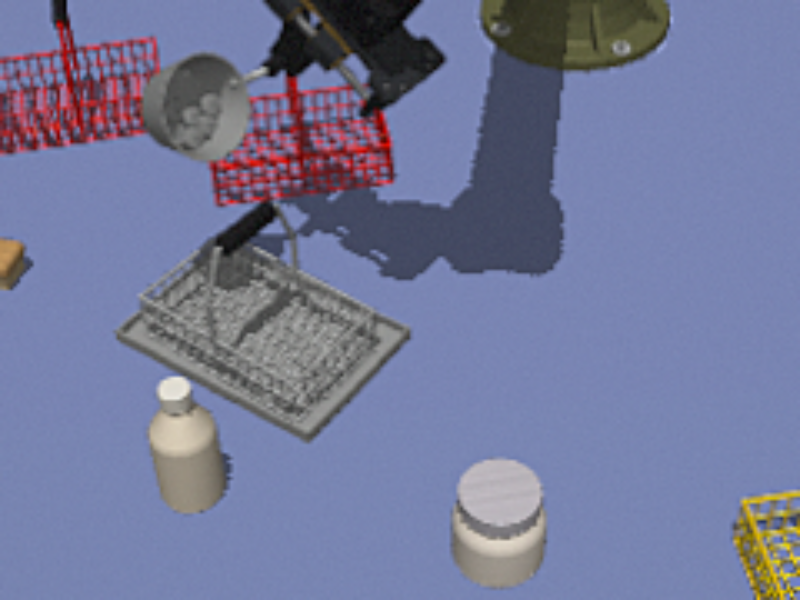

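View pics/side6.png

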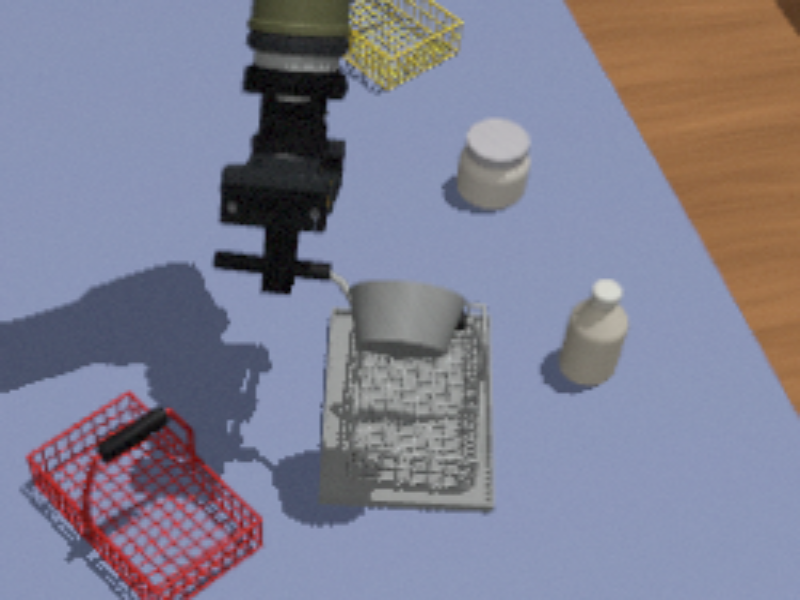

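```bash
cat > fk.py <<'E'
from h import *
from scipy.optimize import least_squares
import itertools
Q=np.array([[0.81,18.43,-4.02,83.16,1.3,78.54,-3.26],[17,18,2.9,83.7,-1,78.4,20.1],[2.3,-3.9,-14.4,107.9,-1,75.9,-91.6],[13.7,7.4,-5.4,113.7,-29.4,71.3,-59.6],[10.7,12.9,-8.1,119.2,-32.5,59.1,-58.3],[10.8,-.6,-7.5,108.1,-29.7,80.9,-70.5],[25.4,4.7,7.8,104.9,-30.2,79.8,-68.5],[.8,10.2,-10,101.6,32.5,88.5,-125.6]])
T=np.array([[-179.92,0,90],[180,-.06,90.1],[180,0,10.2],[-150.1,0,9.3],[-150,-.1,9.2],[-150,-.1,9.2],[-150,.1,-19.7],[144.1,.4,-19.6]])
P=np.array([[.6496,0,.2217],[.6025,-.2383,.2224],[.4566,.0775,.2226],[.4587,.0803,.1282],[.4515,.1285,.0422],[.451,.1281,.2431],[.4873,-.132,.2244],[.4804,-.1499,.2221]])
def rots(q,s,off):
    ax="zyzyzyz"; r=R.identity(); out=[]
    for i in range(7):
        r=r*R.from_euler(ax[i],s[i]*q[i],degrees=True); out.append(r)
    return out, r*R.from_euler('z',off,degrees=True)
def fk(q,s,off,L):
    o,r=rots(q,s,off)
    f=[o[0],o[2],o[4],r]; 
    p=np.zeros(3)
    # lengths along z with small x-offsets
    p=np.array([0,0,L[0]])+o[2].apply([L[4],0,L[1]])+o[4].apply([L[5],0,L[2]])+r.apply([0,0,L[3]])
    p=p+o[5].apply([L[6],0,0])
    return p,r
if __name__=="__main__":
    best=[]
    for sg in itertools.product([1,-1],repeat=4):
        s=[sg[0],1,sg[1],1,sg[2],1,sg[3]]
        for off in range(0,360,10):
            e=max((rots(q,s,off)[1].inv()*R.from_euler('xyz',t,degrees=True)).magnitude() for q,t in zip(Q,T))
            best.append((np.degrees(e),s,off))
    best.sort(key=lambda b:b[0]); print(best[:3])
    e,s,off=best[0]
    f=lambda L:np.concatenate([fk(q,s,off,L)[0]-p for q,p in zip(Q,P)])
    r=least_squares(f,[.35,.4,.4,.25,0,0,0]); print(r.x.round(4),np.abs(r.fun).max())
E
python3 fk.py
```

```text
[(np.float64(0.14401292233558197), [-1, 1, -1, 1, -1, 1, -1], 90), (np.float64(10.04043362300864), [-1, 1, -1, 1, -1, 1, -1], 100), (np.float64(10.140082673315131), [-1, 1, -1, 1, -1, 1, -1], 80)]
[ 0.2145  0.4789  0.4785  0.3533 -0.0156 -0.0023 -0.0435] 0.035540409751336946
```

```bash
cat > ik.py <<'E'
from fk import *
S=[-1,1,-1,1,-1,1,-1];OFF=90
def basis(q):
    o,r=rots(q,S,OFF); M=[np.eye(3)[:,2:]]
    for i in (0,2,3,4,5): M.append(o[i].as_matrix()[:, {0:[1],2:[0,1,2],3:[1],4:[0,1,2],5:[0,1]}[i]])
    M.append(r.as_matrix()[:,2:]); return np.hstack(M)
A=np.vstack([basis(q) for q in Q]); b=P.ravel()
lam=1e-3; V=np.linalg.lstsq(np.vstack([A,lam*np.eye(A.shape[1])]),np.r_[b,np.zeros(A.shape[1])],rcond=None)[0]
def FK(q): return basis(q)@V, rots(q,S,OFF)[1]
lo=np.array([-163.93,-17.29,-79.2,3.27,-89.18,5.43,-154.24]);hi=np.array([163.93,119.83,71.16,140.29,269.18,117.66,154.24])
def IK(p,Rt,q0,w=0.001,fix7=None):
    h=hi.copy();l=lo.copy()
    def f(q):
        pp,rr=FK(q); return np.r_[(pp-p)*20,(rr.inv()*Rt).as_rotvec()*10,w*(q-q0)]
    r=least_squares(f,np.clip(q0,lo+1,hi-1),bounds=(lo,hi)); pp,rr=FK(r.x)
    return r.x,np.linalg.norm(pp-p),np.degrees((rr.inv()*Rt).magnitude())
if __name__=="__main__":
    print(V.round(3),np.abs(A@V-b).max())
    q=Q[-1]
    for yaw in(-20,-10,0):
      q=Q[-1]
      for z,tilt in [(.24,-38),(.11,-40),(.11,-60),(.11,-80),(.11,-90)]:
        g=np.array([.484,-.142,z]);Rt=R.from_euler('z',yaw,degrees=True)*R.from_euler('x',180+tilt,degrees=True)
        q,e,a=IK(g+.019*Rt.as_matrix()[:,2],Rt,q); print(yaw,z,tilt,q.round(0),round(e,4),round(a,2))
E
python3 ik.py
```

```text
[ 0.249 -0.015 -0.001 -0.005  0.469 -0.005  0.001 -0.     0.514 -0.
 -0.     0.368] 0.0004885171161679996
-20 0.24 -38 [   0.   11.  -10.  101.   34.   90. -127.] 0.0 0.0
-20 0.11 -40 [  -1.   20.  -10.  108.   37.   79. -137.] 0.0 0.0
-20 0.11 -60 [ -10.   31.   -7.  104.   47.   92. -147.] 0.0 0.0
-20 0.11 -80 [ -17.   44.   -3.  100.   53.  104. -153.] 0.0 0.0
-20 0.11 -90 [ -20.   50.    1.   98.   54.  109. -154.] 0.0 0.0
-10 0.24 -38 [   0.    7.  -11.  106.   37.   85. -121.] 0.0 0.0
-10 0.11 -40 [  -2.   16.  -11.  113.   41.   74. -132.] 0.0 0.0
-10 0.11 -60 [ -12.   28.   -9.  110.   52.   87. -146.] 0.0 0.0
-10 0.11 -80 [ -19.   41.   -4.  107.   59.  100. -154.] 0.0 0.0
-10 0.11 -90 [ -30.   48.    8.  106.   56.  100. -154.] 0.0 0.0
0 0.24 -38 [  -0.    2.  -12.  111.   38.   79. -114.] 0.0 0.0
0 0.11 -40 [  -2.   12.  -12.  118.   45.   69. -127.] 0.0 0.0
0 0.11 -60 [ -12.   23.  -10.  117.   58.   82. -144.] 0.0 0.0
0 0.11 -80 [ -28.   37.    3.  115.   62.   92. -154.] 0.0 0.0
0 0.11 -90 [ -44.   47.   20.  114.   57.   89. -154.] 0.0 0.0
```

```bash
cat > pour.py <<'E'
from ik import *
B=np.array([.606,-.144,0.003]);ux=np.array([np.cos(np.radians(-20)),np.sin(np.radians(-20)),0]);uy=np.array([-ux[1],ux[0],0])
def geo(g,yaw,pitch,tilt):
    Rt=R.from_euler('z',yaw,degrees=True)*R.from_euler('y',pitch,degrees=True)*R.from_euler('x',180+tilt,degrees=True)
    Rc=Rt*R.from_euler('x',180-30,degrees=True)   # tilt=30 -> upright cup
    a=np.linspace(0,2*np.pi,72)
    def ring(r,z): return g+Rc.apply(np.c_[r*np.cos(a)+.1,r*np.sin(a),0*a+z-.058])
    rim=ring(.045,.046);foot=ring(.034,0)
    lip=rim[rim[:,2].argmin()]
    loc=lambda p:np.array([(p-B)@ux,(p-B)@uy,p[2]])
    body=min((g+Rt.apply([sx*.0375,sy*.095,-.051]))[2] for sx in(-1,1) for sy in(-1,1))
    cand=[loc(g+Rt.apply([sx*.0375,sy*.095,zz])).round(3) for sx in(-1,1) for sy in(-1,1) for zz in(-.051,-.15)]
    return Rt,loc(lip),min(foot[:,2].min(),rim[:,2].min()),np.degrees(np.arccos(Rc.as_matrix()[2,2])),body,max(loc(p)[1] for p in rim), max(loc(p)[1] for p in foot),min(loc(p)[0] for p in [rim[rim[:,0].argmin()]]),cand,Rc.as_matrix()[:,2]
def lipsolve(lip,yaw,pitch,tilt):
    g=np.array([.484,-.142,.12])
    d=geo(g,yaw,pitch,tilt)[1]; dl=np.array(lip)-d
    return g+ux*dl[0]+uy*dl[1]+np.array([0,0,dl[2]])
E
python3 - <<'E'
from pour import *
for yaw,pitch in((-20,0),(-20,15),(-20,25),(-10,20)):
  q=Q[-1]
  for tilt in(-40,-60,-75,-85,-95):
    g=lipsolve([-12,0,0] and [-.012,-.065,.08],yaw,pitch,tilt)
    Rt,lip,low,ang,body,my,fy,mx,cand,m=geo(g,yaw,pitch,tilt)
    q,e,a=IK(g+.019*Rt.as_matrix()[:,2],Rt,q)
    print(yaw,pitch,tilt,"g",g.round(3),"ang",round(ang),"low",round(low,3),"body",round(body,3),"rimymax",round(my,3),q.round(0),round(e,4))
E
```

```text
-20 0 -40 g [ 0.478 -0.171  0.126] ang 70 low 0.075 body 0.104 rimymax -0.065 [   1.   18.   -9.  108.   38.   79. -134.] 0.0
-20 0 -60 g [ 0.484 -0.156  0.125] ang 90 low 0.08 body 0.068 rimymax -0.065 [  -9.   30.   -6.  104.   47.   92. -145.] 0.0
-20 0 -75 g [ 0.487 -0.145  0.12 ] ang 105 low 0.08 body 0.042 rimymax -0.042 [ -15.   40.   -4.  101.   52.  102. -151.] 0.0
-20 0 -85 g [ 0.49  -0.139  0.116] ang 115 low 0.08 body 0.026 rimymax -0.027 [ -18.   47.   -2.   98.   54.  108. -153.] 0.0
-20 0 -95 g [ 0.492 -0.134  0.11 ] ang 125 low 0.08 body 0.011 rimymax -0.013 [ -22.   54.    2.   96.   55.  112. -154.] 0.0
-20 15 -40 g [ 0.482 -0.172  0.152] ang 71 low 0.075 body 0.121 rimymax -0.065 [   3.   24.   -8.   98.   33.   91. -119.] 0.0
-20 15 -60 g [ 0.487 -0.157  0.151] ang 90 low 0.08 body 0.086 rimymax -0.065 [  -7.   32.   -7.   98.   44.  100. -129.] 0.0
-20 15 -75 g [ 0.489 -0.146  0.146] ang 104 low 0.08 body 0.061 rimymax -0.042 [ -13.   40.   -5.   98.   51.  106. -134.] 0.0
-20 15 -85 g [ 0.49  -0.14   0.142] ang 114 low 0.08 body 0.045 rimymax -0.028 [ -16.   45.
[... 727 characters left out ...]
.049 rimymax -0.017 [ -18.   48.   -3.   99.   60.  115. -128.] 0.0
-10 20 -40 g [ 0.481 -0.188  0.161] ang 71 low 0.076 body 0.127 rimymax -0.065 [   4.   22.   -9.  100.   37.   90. -109.] 0.0
-10 20 -60 g [ 0.483 -0.173  0.159] ang 90 low 0.08 body 0.093 rimymax -0.057 [  -6.   28.   -9.  103.   49.   96. -121.] 0.0
-10 20 -75 g [ 0.483 -0.162  0.155] ang 104 low 0.08 body 0.068 rimymax -0.038 [ -13.   35.   -7.  105.   57.  102. -128.] 0.0
-10 20 -85 g [ 0.479 -0.156  0.151] ang 113 low 0.08 body 0.053 rimymax -0.026 [ -16.   40.   -6.  107.   61.  106. -133.] 0.0
-10 20 -95 g [ 0.478 -0.15   0.146] ang 123 low 0.08 body 0.04 rimymax -0.014 [ -19.   46.   -4.  108.   65.  110. -137.] 0.0
```

```bash
cat >> pour.py <<'E'
def togo2(g,yaw,pitch,tilt):
    Rt=R.from_euler('z',yaw,degrees=True)*R.from_euler('y',pitch,degrees=True)*R.from_euler('x',180+tilt,degrees=True)
    p=np.array(g)+.019*Rt.as_matrix()[:,2]
    o=sensors.get_obs(); Rc=R.from_euler('xyz',o["tool_rot"],degrees=True)
    print("t",o["time_s"],"pos",o["tool_pos"].round(4),"q",o["qpos"].round(1),"F",o["force"].round(1))
    print("shift now-axes",(Rc.inv().apply(p-o["tool_pos"])/.03).round(2),"target-axes",(Rt.inv().apply(p-o["tool_pos"])/.03).round(2),"turn",((Rc.inv()*Rt).as_rotvec(degrees=True)/10).round(2))
E
python3 - <<'E'
from pour import *
togo2((.482,-.172,.152),-20,15,-40)
E
```

```text
t 11.975 pos [ 0.4801 -0.1523  0.2237] q [   0.9   10.1   -9.9  101.5   32.6   88.5 -125.6] F [-0.1 -1.  -1.3]
shift now-axes [ 0.17 -0.87  2.9 ] target-axes [ 0.89 -0.98  2.73] turn [-0.4  -1.18 -0.9 ]
```

Request:
carry_out(plan=[{"fingers": 1,"dx": 0,"dy": 0,"dz": 0,"rx": -0.13,"ry": -0.39,"rz": -0.3},{"fingers": 1,"dx": 0,"dy": 0,"dz": 0,"rx": -0.13,"ry": -0.39,"rz": -0.3},{"fingers": 1,"dx": 0,"dy": 0,"dz": 0,"rx": -0.13,"ry": -0.39,"rz": -0.3},{"fingers": 1,"dx": 0.22,"dy": -0.24,"dz": 0.68,"rx": 0,"ry": 0,"rz": 0},{"fingers": 1,"dx": 0.22,"dy": -0.24,"dz": 0.68,"rx": 0,"ry": 0,"rz": 0},{"fingers": 1,"dx": 0.22,"dy": -0.24,"dz": 0.68,"rx": 0,"ry": 0,"rz": 0},{"fingers": 1,"dx": 0.22,"dy": -0.24,"dz": 0.68,"rx": 0,"ry": 0,"rz": 0},{"fingers": 1,"dx": 0,"dy": 0,"dz": 0,"rx": 0,"ry": 0,"rz": 0},{"fingers": 1,"dx": 0,"dy": 0,"dz": 0,"rx": 0,"ry": 0,"rz": 0}])

```text
time_s: 13.1
tool_pos: [0.4744, -0.1831, 0.1401]
tool_rot: [140.1, 14.8, -20.0]
force: [-0.5, 0.5, -1.3]
grip_width: 0.0148
```

```bash
python3 -c "
from pour import *
togo2((.482,-.172,.152),-20,15,-40)
togo2((.487,-.157,.151),-20,15,-60)
togo2((.490,-.140,.142),-20,15,-85)
for n in ('scene','side','wrist'):
  c,K,D,E=cam(n); save(n+'7.png',cv2.resize(c[110:290,130:370] if n=='scene' else c[100:300,150:400] if n=='side' else c,(720,540),interpolation=cv2.INTER_CUBIC))
"
```

```text
t 13.1 pos [ 0.4744 -0.1831  0.1401] q [   2.9   23.5   -8.2   97.8   32.9   90.8 -119.2] F [-0.5  0.5 -1.3]
shift now-axes [ 0.   -0.07  0.04] target-axes [ 0.01 -0.07  0.04] turn [-0.01 -0.02 -0.01]
t 13.1 pos [ 0.4744 -0.1831  0.1401] q [   2.9   23.5   -8.2   97.8   32.9   90.8 -119.2] F [-0.5  0.5 -1.3]
shift now-axes [ 0.   -0.28 -0.31] target-axes [-0.   -0.15 -0.39] turn [-2.01 -0.02 -0.02]
t 13.1 pos [ 0.4744 -0.1831  0.1401] q [   2.9   23.5   -8.2   97.8   32.9   90.8 -119.2] F [-0.5  0.5 -1.3]
shift now-axes [-0.02 -0.68 -0.58] target-axes [-0.02 -0.07 -0.89] turn [-4.51 -0.01 -0.02]
```

View pics/scene7.png

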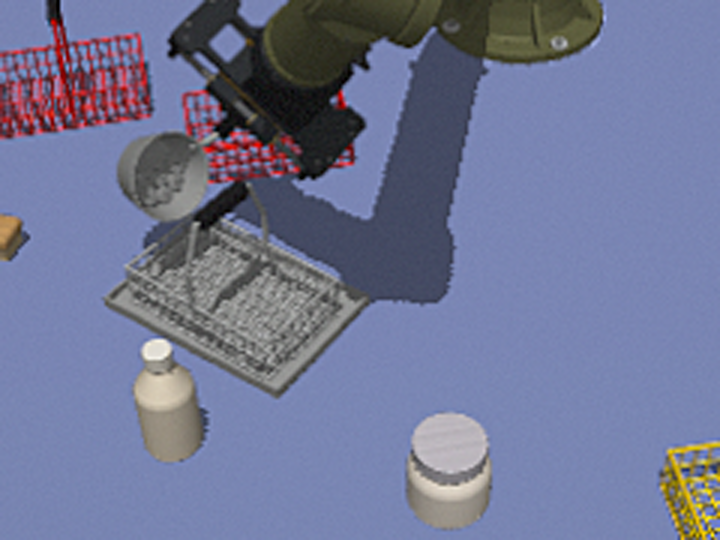

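View pics/side7.png

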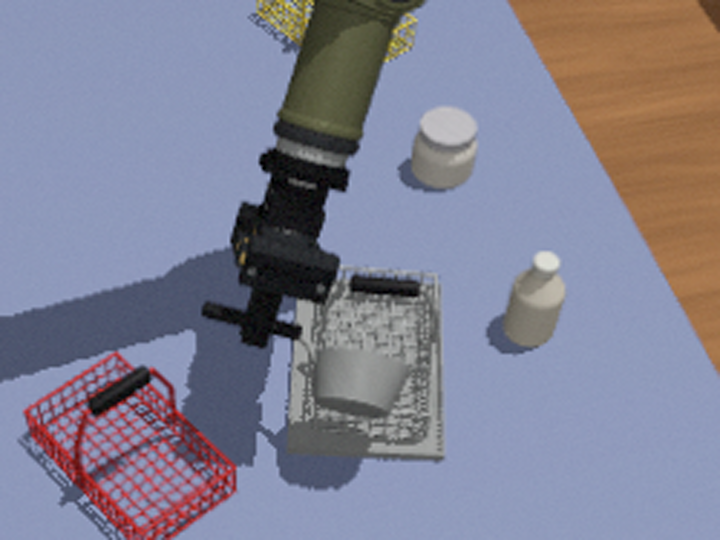

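View pics/wrist7.png

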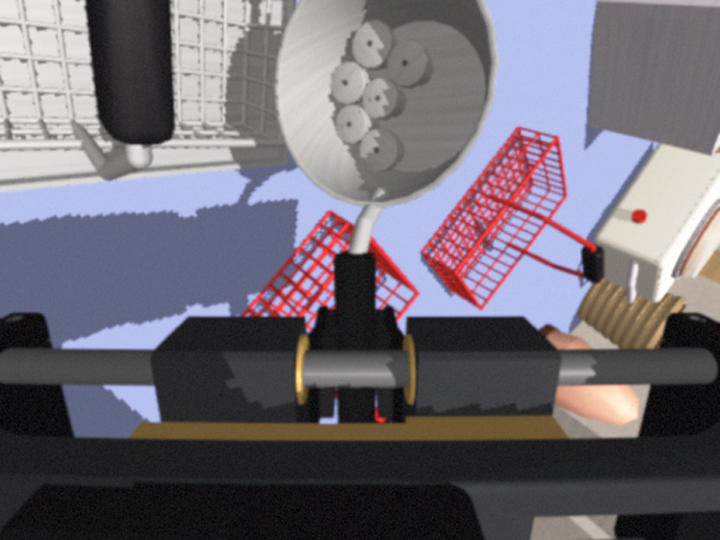

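Request:
carry_out(plan=[{"fingers": 1,"dx": 0,"dy": -0.07,"dz": -0.08,"rx": -0.5,"ry": 0,"rz": 0},{"fingers": 1,"dx": 0,"dy": -0.07,"dz": -0.08,"rx": -0.5,"ry": 0,"rz": 0},{"fingers": 1,"dx": 0,"dy": -0.07,"dz": -0.08,"rx": -0.5,"ry": 0,"rz": 0},{"fingers": 1,"dx": 0,"dy": -0.07,"dz": -0.08,"rx": -0.4,"ry": 0,"rz": 0},{"fingers": 1,"dx": 0,"dy": 0,"dz": 0,"rx": 0,"ry": 0,"rz": 0},{"fingers": 1,"dx": 0,"dy": 0,"dz": 0,"rx": 0,"ry": 0,"rz": 0}])

```text
time_s: 14.0
tool_pos: [0.4784, -0.1713, 0.1397]
tool_rot: [121.1, 14.8, -20.0]
force: [0.2, -0.6, -2.1]
grip_width: 0.0146
```

```bash
python3 -c "
from pour import *
togo2((.487,-.157,.151),-20,15,-60)
togo2((.490,-.140,.142),-20,15,-85)
for n in ('side','wrist'):
  c,K,D,E=cam(n); save(n+'8.png',cv2.resize(c[150:300,220:400] if n=='side' else c,(720,600 if n=='side' else 540),interpolation=cv2.INTER_CUBIC))
"
```

```text
t 14.0 pos [ 0.4784 -0.1713  0.1397] q [  -6.2   31.7   -7.5   97.7   43.8   99.1 -128.7] F [ 0.2 -0.6 -2.1]
shift now-axes [ 0.    0.07 -0.04] target-axes [ 0.    0.07 -0.04] turn [-0.11 -0.01 -0.01]
t 14.0 pos [ 0.4784 -0.1713  0.1397] q [  -6.2   31.7   -7.5   97.7   43.8   99.1 -128.7] F [ 0.2 -0.6 -2.1]
shift now-axes [-0.01 -0.23 -0.42] target-axes [-0.01 -0.02 -0.48] turn [-2.61 -0.01 -0.02]
```

View pics/side8.png

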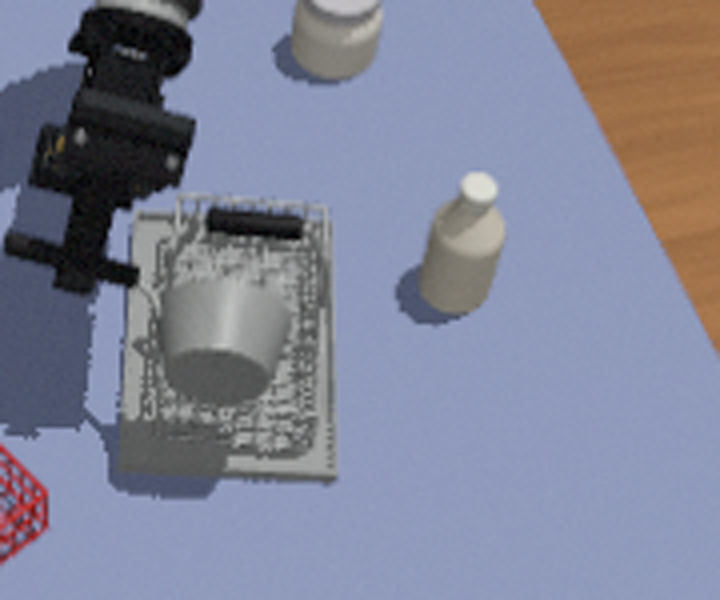

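View pics/wrist8.png

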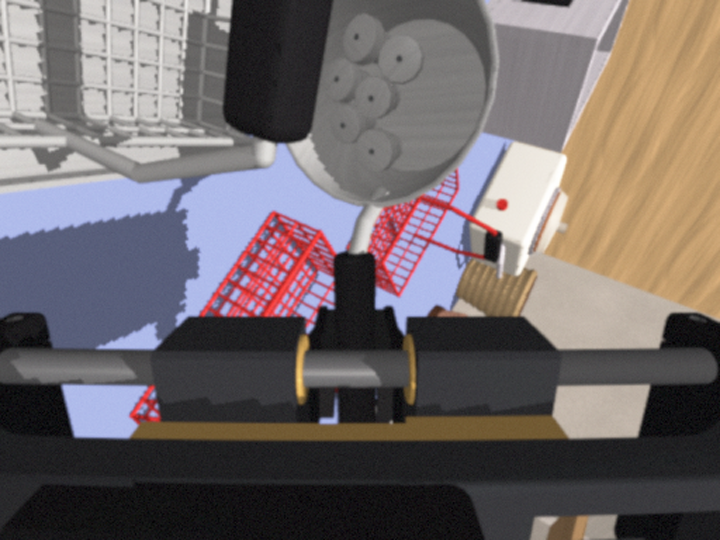

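Request:
carry_out(plan=[{"fingers": 1,"dx": 0,"dy": -0.02,"dz": -0.05,"rx": -0.3,"ry": 0,"rz": 0},{"fingers": 1,"dx": 0,"dy": -0.02,"dz": -0.05,"rx": -0.3,"ry": 0,"rz": 0},{"fingers": 1,"dx": 0,"dy": -0.02,"dz": -0.05,"rx": -0.3,"ry": 0,"rz": 0},{"fingers": 1,"dx": 0,"dy": -0.02,"dz": -0.05,"rx": -0.3,"ry": 0,"rz": 0},{"fingers": 1,"dx": 0,"dy": -0.02,"dz": -0.05,"rx": -0.3,"ry": 0,"rz": 0},{"fingers": 1,"dx": 0,"dy": 0,"dz": 0,"rx": 0,"ry": 0,"rz": 0},{"fingers": 1,"dx": 0,"dy": 0,"dz": 0,"rx": 0,"ry": 0,"rz": 0},{"fingers": 1,"dx": 0,"dy": 0,"dz": 0,"rx": 0,"ry": 0,"rz": 0}])

```text
time_s: 15.1
tool_pos: [0.4812, -0.1638, 0.1403]
tool_rot: [106.1, 14.8, -20.0]
force: [0.5, -0.5, -1.6]
grip_width: 0.0145
```

```bash
python3 -c "
from pour import *
togo2((.490,-.140,.142),-20,15,-85)
for n in ('side','wrist'):
  c,K,D,E=cam(n); save(n+'9.png',cv2.resize(c[150:300,220:400] if n=='side' else c,(720,600 if n=='side' else 540),interpolation=cv2.INTER_CUBIC))
"
```

```text
t 15.1 pos [ 0.4812 -0.1638  0.1403] q [ -12.2   39.3   -5.8   97.5   50.7  105.8 -134.1] F [ 0.5 -0.5 -1.6]
shift now-axes [-0.01 -0.06 -0.21] target-axes [-0.01 -0.02 -0.21] turn [-1.1  -0.01 -0.02]
```

View pics/side9.png

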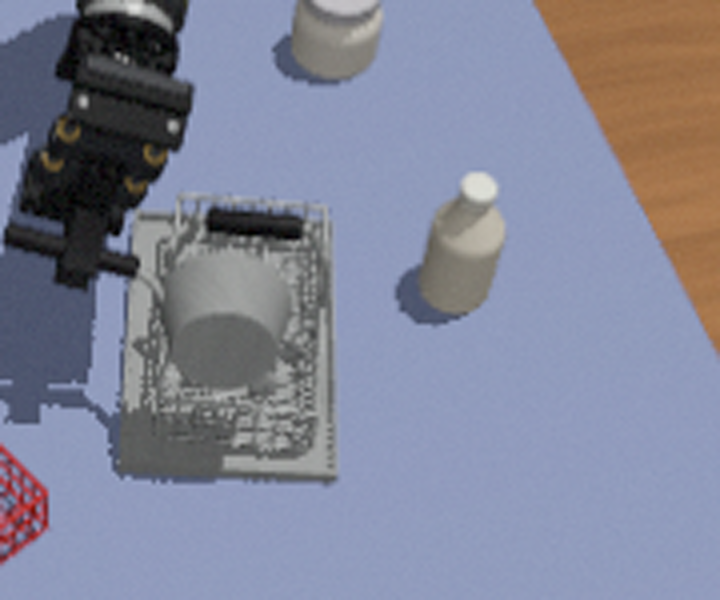

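View pics/wrist9.png

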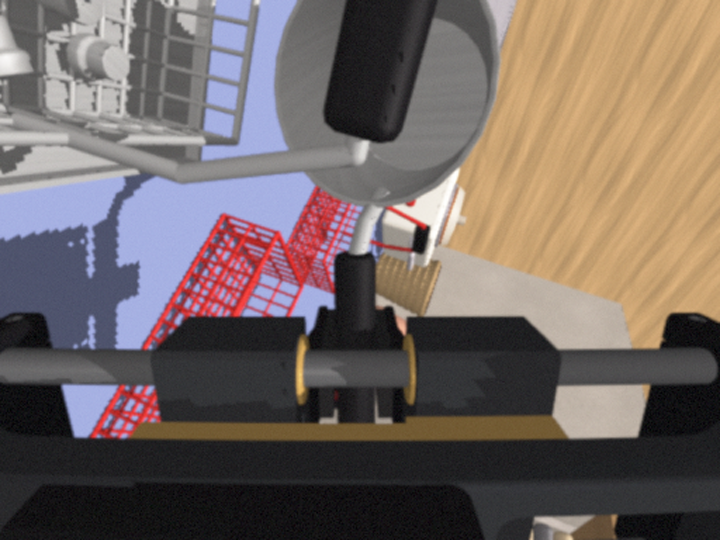

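The tips have slid out: the visible part of the cup is empty, and tips show in the basket at the upper left, (15,50) and (100,60). I'll roll a little further so none stay behind, then look again.

Request:
carry_out(plan=[{"fingers": 1,"dx": 0,"dy": -0.01,"dz": -0.05,"rx": -0.3,"ry": 0,"rz": 0},{"fingers": 1,"dx": 0,"dy": -0.01,"dz": -0.05,"rx": -0.3,"ry": 0,"rz": 0},{"fingers": 1,"dx": 0,"dy": -0.01,"dz": -0.05,"rx": -0.3,"ry": 0,"rz": 0},{"fingers": 1,"dx": 0,"dy": -0.01,"dz": -0.05,"rx": -0.3,"ry": 0,"rz": 0},{"fingers": 1,"dx": 0,"dy": 0,"dz": 0,"rx": 0,"ry": 0,"rz": 0},{"fingers": 1,"dx": 0,"dy": 0,"dz": 0,"rx": 0,"ry": 0,"rz": 0},{"fingers": 1,"dx": 0,"dy": 0,"dz": 0,"rx": 0,"ry": 0,"rz": 0}])

```text
time_s: 16.08
tool_pos: [0.4833, -0.1578, 0.1401]
tool_rot: [94.1, 14.8, -20.0]
force: [0.1, 0.1, -0.9]
grip_width: 0.0148
```

Request:
carry_out(plan=[{"fingers": 1,"dx": 0,"dy": 0.04,"dz": 0.03,"rx": 0.8,"ry": 0,"rz": 0},{"fingers": 1,"dx": 0,"dy": 0.04,"dz": 0.03,"rx": 0.8,"ry": 0,"rz": 0},{"fingers": 1,"dx": 0,"dy": 0.04,"dz": 0.03,"rx": 0.8,"ry": 0,"rz": 0},{"fingers": 1,"dx": 0,"dy": 0.04,"dz": 0.03,"rx": 0.8,"ry": 0,"rz": 0},{"fingers": 1,"dx": 0,"dy": 0.04,"dz": 0.03,"rx": 0.8,"ry": 0,"rz": 0},{"fingers": 1,"dx": 0,"dy": 0,"dz": 0,"rx": 0,"ry": 0,"rz": 0}])

```text
time_s: 16.82
tool_pos: [0.4823, -0.1668, 0.1467]
tool_rot: [134.0, 14.5, -20.3]
force: [0.2, -0.7, -1.2]
grip_width: 0.0147
```

```bash
python3 -c "
from pour import *
togo2((.482,-.172,.152),-20,15,-40)
togo2((.482,-.172,.252),-20,15,-40)
for n in ('scene','wrist'):
  c,K,D,E=cam(n); save(n+'10.png',cv2.resize(c[130:270,140:300] if n=='scene' else c,(720,600 if n=='scene' else 540),interpolation=cv2.INTER_CUBIC))
"
```

```text
t 16.825 pos [ 0.4823 -0.1668  0.1467] q [  -0.6   26.2   -8.9   96.4   36.3   94.8 -123.3] F [ 0.2 -0.7 -1.2]
shift now-axes [0.   0.18 0.62] target-axes [0.   0.25 0.6 ] turn [ 0.59 -0.02 -0.05]
t 16.825 pos [ 0.4823 -0.1668  0.1467] q [  -0.6   26.2   -8.9   96.4   36.3   94.8 -123.3] F [ 0.2 -0.7 -1.2]
shift now-axes [-0.83  2.5  -1.62] target-axes [-0.86  2.32 -1.87] turn [ 0.59 -0.02 -0.05]
```

View pics/scene10.png

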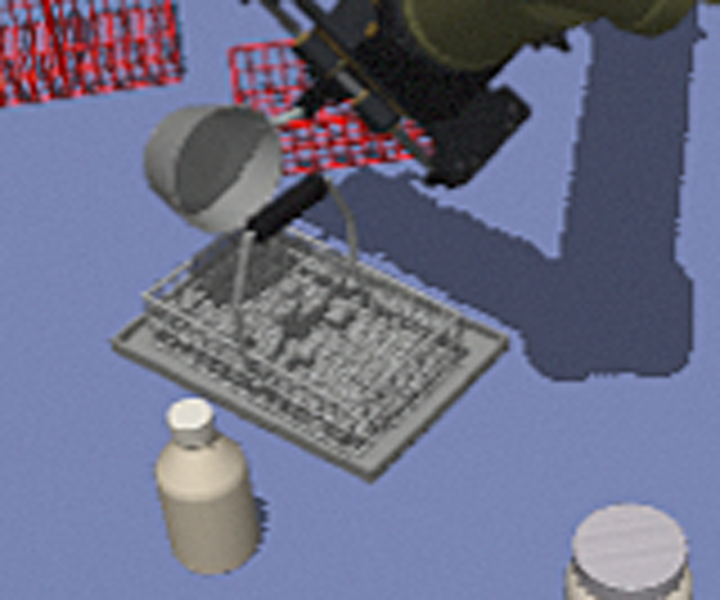

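View pics/wrist10.png

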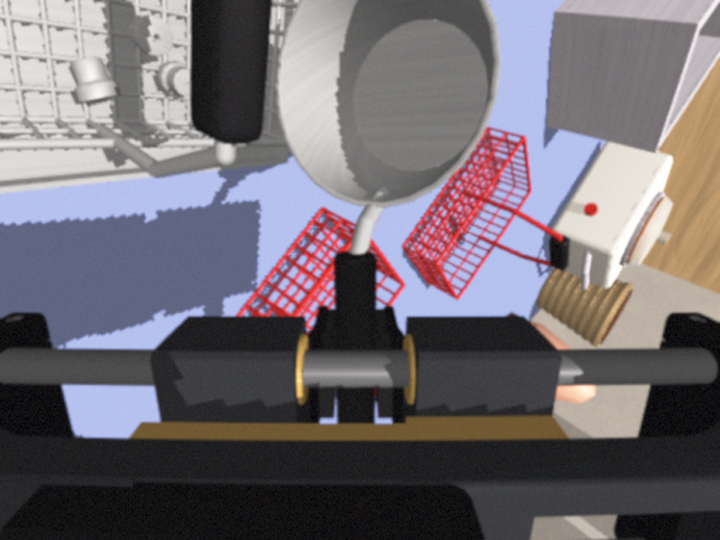

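The cup is empty and tips lie in the basket. Now I lift, level out and go back.

Request:
carry_out(plan=[{"fingers": 1,"dx": -0.21,"dy": 0.62,"dz": -0.4,"rx": 0,"ry": 0,"rz": 0},{"fingers": 1,"dx": -0.21,"dy": 0.62,"dz": -0.4,"rx": 0,"ry": 0,"rz": 0},{"fingers": 1,"dx": -0.21,"dy": 0.62,"dz": -0.4,"rx": 0,"ry": 0,"rz": 0},{"fingers": 1,"dx": -0.21,"dy": 0.62,"dz": -0.4,"rx": 0,"ry": 0,"rz": 0},{"fingers": 1,"dx": 0,"dy": 0,"dz": 0,"rx": 1,"ry": 0,"rz": 0},{"fingers": 1,"dx": 0,"dy": 0,"dz": 0,"rx": 1,"ry": 0,"rz": 0},{"fingers": 1,"dx": 0,"dy": 0,"dz": 0,"rx": 1,"ry": 0,"rz": 0},{"fingers": 1,"dx": 0,"dy": 0,"dz": 0,"rx": 1,"ry": 0,"rz": 0},{"fingers": 1,"dx": 0,"dy": 0,"dz": 0,"rx": 1,"ry": 0,"rz": 0},{"fingers": 1,"dx": 0,"dy": 0,"dz": 0,"rx": 1,"ry": 0,"rz": 0},{"fingers": 1,"dx": 0,"dy": 0,"dz": 0,"rx": 1,"ry": 0,"rz": 0},{"fingers": 1,"dx": 0,"dy": 0,"dz": 0,"rx": 0.5,"ry": 0,"rz": 0}])

```text
time_s: 18.42
tool_pos: [0.4726, -0.1823, 0.2345]
tool_rot: [-150.9, 14.9, -20.2]
force: [1.4, 0.3, -2.1]
grip_width: 0.0145
```

```bash
python3 -c "
from go import *
togo((.4509,.1285,.2415),9.2,30)
"
```

```text
t 18.425 pos [ 0.4726 -0.1823  0.2345] q [ 35.4  15.9  -0.1  91.5 -24.3  94.3 -75.9] w 0.0145 F [ 1.4  0.3 -2.1]
shift units now-axes [-4.17 -7.86  5.36] shift units target-axes [ 0.94 -9.07  4.97] turn units [-0.29 -0.18 -3.26]
```

Request:
carry_out(plan=[{"fingers": 1,"dx": 0,"dy": 0,"dz": 0,"rx": -0.07,"ry": -0.045,"rz": -0.815},{"fingers": 1,"dx": 0,"dy": 0,"dz": 0,"rx": -0.07,"ry": -0.045,"rz": -0.815},{"fingers": 1,"dx": 0,"dy": 0,"dz": 0,"rx": -0.07,"ry": -0.045,"rz": -0.815},{"fingers": 1,"dx": 0,"dy": 0,"dz": 0,"rx": -0.07,"ry": -0.045,"rz": -0.815},{"fingers": 1,"dx": 0.08,"dy": -0.75,"dz": 0.41,"rx": 0,"ry": 0,"rz": 0},{"fingers": 1,"dx": 0.08,"dy": -0.75,"dz": 0.41,"rx": 0,"ry": 0,"rz": 0},{"fingers": 1,"dx": 0.08,"dy": -0.75,"dz": 0.41,"rx": 0,"ry": 0,"rz": 0},{"fingers": 1,"dx": 0.08,"dy": -0.75,"dz": 0.41,"rx": 0,"ry": 0,"rz": 0},{"fingers": 1,"dx": 0.08,"dy": -0.75,"dz": 0.41,"rx": 0,"ry": 0,"rz": 0},{"fingers": 1,"dx": 0.08,"dy": -0.75,"dz": 0.41,"rx": 0,"ry": 0,"rz": 0},{"fingers": 1,"dx": 0.08,"dy": -0.75,"dz": 0.41,"rx": 0,"ry": 0,"rz": 0},{"fingers": 1,"dx": 0.08,"dy": -0.75,"dz": 0.41,"rx": 0,"ry": 0,"rz": 0}])

```text
time_s: 19.92
tool_pos: [0.4591, 0.028, 0.2391]
tool_rot: [-149.9, 0.0, 9.5]
force: [-0.1, 0.3, -1.6]
grip_width: 0.0146
```

Request:
carry_out(plan=[{"fingers": 1,"dx": 0.08,"dy": -0.75,"dz": 0.41,"rx": 0,"ry": 0,"rz": 0},{"fingers": 1,"dx": 0.08,"dy": -0.75,"dz": 0.41,"rx": 0,"ry": 0,"rz": 0},{"fingers": 1,"dx": 0.08,"dy": -0.75,"dz": 0.41,"rx": 0,"ry": 0,"rz": 0},{"fingers": 1,"dx": 0.08,"dy": -0.75,"dz": 0.41,"rx": 0,"ry": 0,"rz": 0},{"fingers": 1,"dx": 0,"dy": 0,"dz": 0,"rx": 0,"ry": 0,"rz": 0},{"fingers": 1,"dx": 0,"dy": 0,"dz": 0,"rx": 0,"ry": 0,"rz": 0}])

```text
time_s: 20.68
tool_pos: [0.4519, 0.1285, 0.2414]
tool_rot: [-150.0, 0.0, 9.4]
force: [-0.3, 0.4, -1.4]
grip_width: 0.0144
```

```bash
python3 -c "
from go import *
togo((.4509,.1285,.0415),9.2,30)
c,K,D,E=cam('side'); save('side11.png',cv2.resize(c,(768,576)))
c,K,D,E=cam('scene'); save('scene11.png',cv2.resize(c[90:290,140:370],(800,600)))
c,K,D,E=cam('wrist'); save('wrist11.png',cv2.resize(c,(600,450)))
"
```

```text
t 20.675 pos [0.4519 0.1285 0.2414] q [ 2.120e+01  1.000e-01 -1.790e+01  1.076e+02 -2.960e+01  8.090e+01
 -7.020e+01] w 0.0144 F [-0.3  0.4 -1.4]
shift units now-axes [-0.03  3.33  5.77] shift units target-axes [-0.03  3.33  5.77] turn units [-0.    0.02  0.02]
```

View pics/scene11.png

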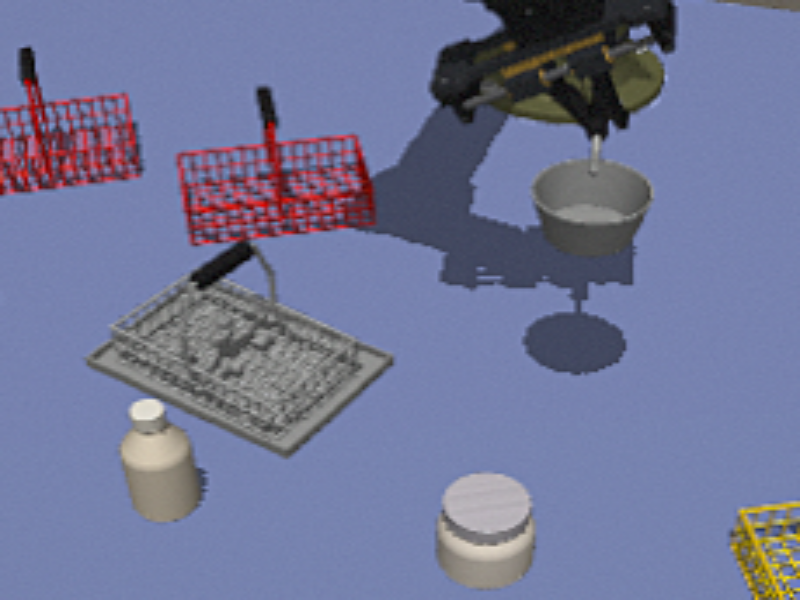

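View pics/side11.png

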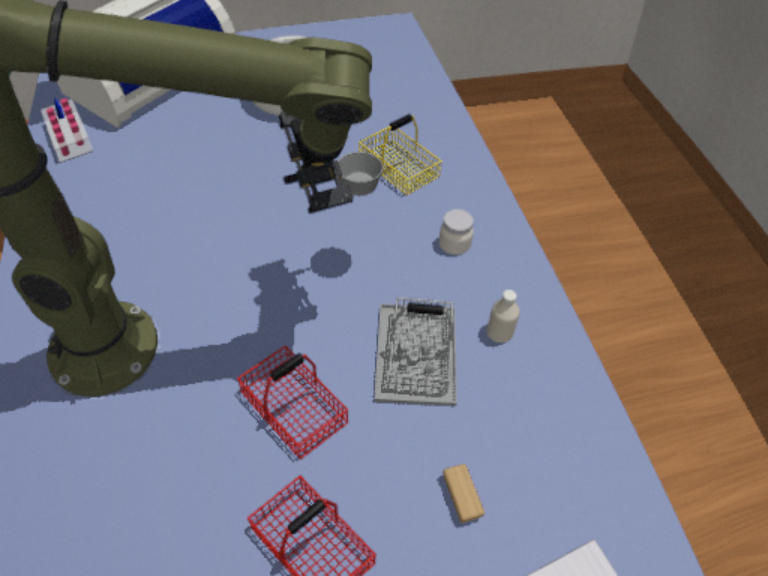

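View pics/wrist11.png

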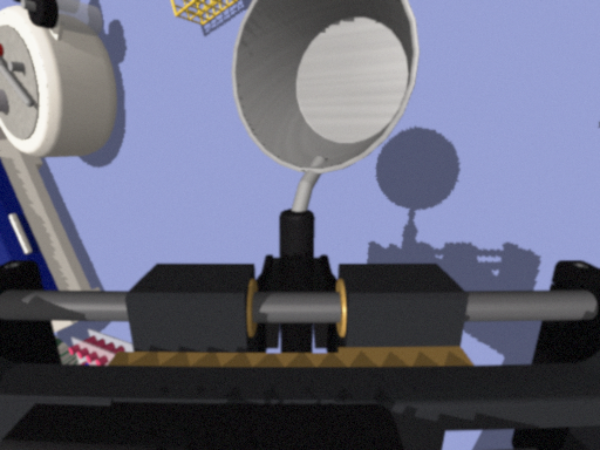

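Request:
carry_out(plan=[{"fingers": 1,"dx": -0.03,"dy": 0.4,"dz": 0.69,"rx": 0,"ry": 0,"rz": 0},{"fingers": 1,"dx": 0,"dy": 0.4,"dz": 0.69,"rx": 0,"ry": 0,"rz": 0},{"fingers": 1,"dx": 0,"dy": 0.4,"dz": 0.69,"rx": 0,"ry": 0,"rz": 0},{"fingers": 1,"dx": 0,"dy": 0.4,"dz": 0.69,"rx": 0,"ry": 0,"rz": 0},{"fingers": 1,"dx": 0,"dy": 0.4,"dz": 0.69,"rx": 0,"ry": 0,"rz": 0},{"fingers": 1,"dx": 0,"dy": 0.4,"dz": 0.69,"rx": 0,"ry": 0,"rz": 0},{"fingers": 1,"dx": 0,"dy": 0.4,"dz": 0.69,"rx": 0,"ry": 0,"rz": 0},{"fingers": 1,"dx": 0,"dy": 0.3,"dz": 0.52,"rx": 0,"ry": 0,"rz": 0},{"fingers": 1,"dx": 0,"dy": 0.15,"dz": 0.26,"rx": 0,"ry": 0,"rz": 0},{"fingers": 1,"dx": 0,"dy": 0,"dz": 0,"rx": 0,"ry": 0,"rz": 0},{"fingers": 1,"dx": 0,"dy": 0,"dz": 0,"rx": 0,"ry": 0,"rz": 0}])

```text
time_s: 22.2
tool_pos: [0.4516, 0.1287, 0.0478]
tool_rot: [-149.9, -0.0, 9.5]
force: [-0.6, 0.3, -1.0]
grip_width: 0.0147
```

```bash
python3 -c "
from go import *
togo((.4509,.1285,.0415),9.2,30)
"
```

```text
t 22.2 pos [0.4516 0.1287 0.0478] q [ 20.3  13.3 -18.4 118.6 -29.8  59.  -60.5] w 0.0147 F [-0.6  0.3 -1. ]
shift units now-axes [-0.03  0.11  0.18] shift units target-axes [-0.02  0.11  0.18] turn units [-0.01  0.01  0.03]
```

Request:
carry_out(plan=[{"fingers": 1,"dx": 0,"dy": 0.03,"dz": 0.045,"rx": 0,"ry": 0,"rz": 0},{"fingers": 1,"dx": 0,"dy": 0.03,"dz": 0.045,"rx": 0,"ry": 0,"rz": 0},{"fingers": 1,"dx": 0,"dy": 0.03,"dz": 0.045,"rx": 0,"ry": 0,"rz": 0},{"fingers": 1,"dx": 0,"dy": 0.03,"dz": 0.045,"rx": 0,"ry": 0,"rz": 0},{"fingers": 1,"dx": 0,"dy": 0,"dz": 0,"rx": 0,"ry": 0,"rz": 0},{"fingers": 1,"dx": 0,"dy": 0,"dz": 0,"rx": 0,"ry": 0,"rz": 0}])

```text
time_s: 22.95
tool_pos: [0.4509, 0.1286, 0.0409]
tool_rot: [-149.9, 0.0, 9.5]
force: [-1.2, -0.1, 3.6]
grip_width: 0.0147
```

```bash
python3 -c "
from go import *
togo((.4509,.1285,.0415),9.2,30)
c,K,D,E=cam('scene'); save('scene12.png',cv2.resize(c[120:270,240:400],(720,675))[:600])
"
```

```text
t 22.95 pos [0.4509 0.1286 0.0409] q [ 20.2  14.  -18.4 118.8 -29.9  58.3 -60.2] w 0.0147 F [-1.2 -0.1  3.6]
shift units now-axes [-0.   -0.01 -0.02] shift units target-axes [-0.   -0.01 -0.02] turn units [-0.01  0.02  0.02]
```

View pics/scene12.png

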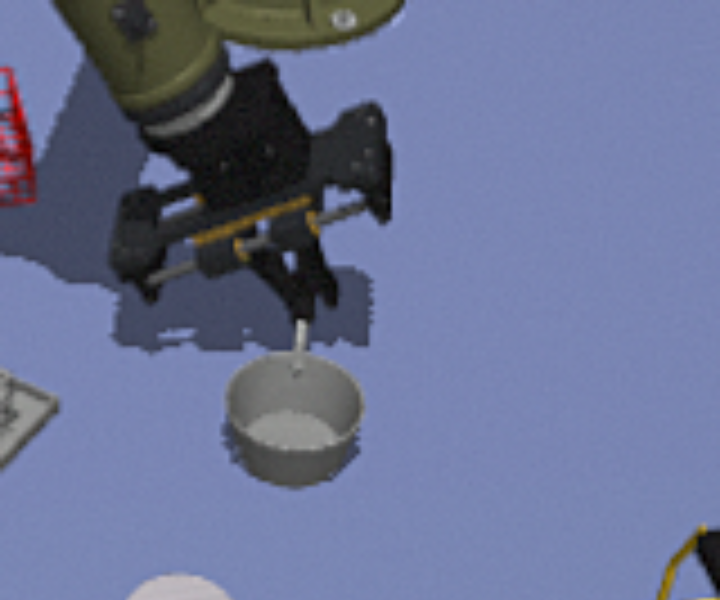

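The wrist force went from −1.0 to +3.6 N, so the cup stands on the counter. Now I release and back out along the fingers.

Request:
carry_out(plan=[{"fingers": 0.1,"dx": 0,"dy": 0,"dz": 0,"rx": 0,"ry": 0,"rz": 0},{"fingers": 0.1,"dx": 0,"dy": 0,"dz": 0,"rx": 0,"ry": 0,"rz": 0},{"fingers": 0.1,"dx": 0,"dy": 0,"dz": 0,"rx": 0,"ry": 0,"rz": 0},{"fingers": 0.1,"dx": 0,"dy": 0,"dz": -0.4,"rx": 0,"ry": 0,"rz": 0},{"fingers": 0.1,"dx": 0,"dy": 0,"dz": -0.7,"rx": 0,"ry": 0,"rz": 0},{"fingers": 0.1,"dx": 0,"dy": 0,"dz": -1,"rx": 0,"ry": 0,"rz": 0},{"fingers": 0.1,"dx": 0,"dy": 0,"dz": -1,"rx": 0,"ry": 0,"rz": 0},{"fingers": 0.1,"dx": 0,"dy": 0,"dz": -1,"rx": 0,"ry": 0,"rz": 0},{"fingers": 0.1,"dx": 0,"dy": 0,"dz": -1,"rx": 0,"ry": 0,"rz": 0},{"fingers": 0.1,"dx": 0,"dy": 0,"dz": -1,"rx": 0,"ry": 0,"rz": 0},{"fingers": 0.1,"dx": 0,"dy": 0,"dz": 0,"rx": 0,"ry": 0,"rz": 0}])

```text
time_s: 24.38
tool_pos: [0.468, 0.0361, 0.2011]
tool_rot: [-150.1, -0.2, 9.3]
force: [-0.5, -0.5, -0.1]
grip_width: 0.0391
```

```bash
python3 -c "
from go import *
# next: look pose / pregrasp over basket. jaws along basket y -> tool x along basket x: yaw -20
togo((.606,-.144,.20),-20,0)
togo((.606,-.144,.20),160,0)
from ik import *
for yaw in (-20,160):
  for z in (.2,.115,.27): 
    Rt=R.from_euler('z',yaw,degrees=True)*R.from_euler('x',180,degrees=True)
    print(yaw,z,IK(np.array([.606,-.144,z]),Rt,sensors.get_obs()['qpos']))
c,K,D,E=cam('wrist'); save('wrist13.png',cv2.resize(c,(600,450)))
c,K,D,E=cam('side'); save('side13.png',cv2.resize(c[60:290,150:400],(652,600)))
"
```

```text
t 24.375 pos [0.468  0.0361 0.2011] q [ 26.4   5.7 -13.7 106.7 -26.7  80.7 -60.6] w 0.0391 F [-0.5 -0.5 -0.1]
shift units now-axes [ 3.57  5.8  -3.28] shift units target-axes [6.38 4.07 0.04] turn units [-2.93  0.74  2.87]
t 24.375 pos [0.468  0.0361 0.2011] q [ 26.4   5.7 -13.7 106.7 -26.7  80.7 -60.6] w 0.0391 F [-0.5 -0.5 -0.1]
shift units now-axes [ 3.57  5.8  -3.28] shift units target-axes [-6.38 -4.07  0.04] turn units [ -0.99  -3.92 -14.62]
-20 0.2 (array([  15.39364001,   15.80875668,   -5.41457195,   89.02824659,
          1.52105556,   75.23428564, -100.20371574]), np.float64(1.5486202367013172e-05), np.float64(0.0026823856078659392))
-20 0.115 (array([ 13.48785717,  19.18355836,  -3.10910984,  94.69868023,
         1.11378245,  66.14777626, -99.89806136]), np.float64(1.468948282485038e-05), np.float64(0.0028603872199766283))
-20 0.27 (array([  16.19285167,   14.19416633,   -6.43174837,   83.08852742,
          1.58449012,   82.80457496, -100.24128746]), np.float64(1.8153944706124503e-05), np.float64(0.002677184119011632))
160 0.2 (array([ 33.29592992,  17.80792949, -27.59127242,  88.33852679,
         8.40010896,  75.91711959,  74.78078845]), np.float64(3.3397989047749176e-05), np.float64(0.005213914435881555))
160 0.115 (array([ 34.99189593,  21.91621293, -29.82885488,  93.87345826,
        11.61250705,  67.3114516 ,  72.44521895]), np.float64(3.285631127053859e-05), np.float64(0.00546686137864358))
160 0.27 (array([ 32.01971542,  15.83065321, -26.1934245 ,  82.4716369 ,
         6.96590718,  83.30238023,  75.8725075 ]), np.float64(3.435339824377495e-05), np.float64(0.0050156696947438965))
```

View pics/wrist13.png

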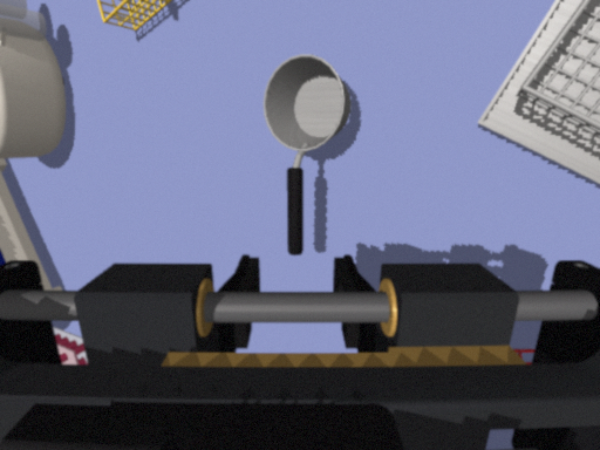

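View pics/side13.png

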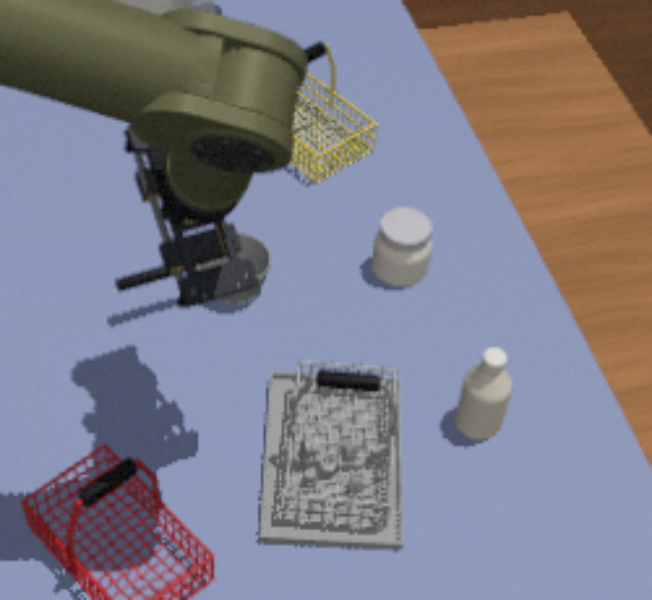

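The cup stands upright and empty at (300,100) in the wrist view. Next I go level over the basket's near side and measure the grip again.

Request:
carry_out(plan=[{"fingers": -0.1,"dx": 0,"dy": 0,"dz": 0,"rx": -0.59,"ry": 0.15,"rz": 0.57},{"fingers": -0.1,"dx": 0,"dy": 0,"dz": 0,"rx": -0.59,"ry": 0.15,"rz": 0.57},{"fingers": -0.1,"dx": 0,"dy": 0,"dz": 0,"rx": -0.59,"ry": 0.15,"rz": 0.57},{"fingers": -0.1,"dx": 0,"dy": 0,"dz": 0,"rx": -0.59,"ry": 0.15,"rz": 0.57},{"fingers": -0.1,"dx": 0,"dy": 0,"dz": 0,"rx": -0.59,"ry": 0.15,"rz": 0.57},{"fingers": -0.1,"dx": 0.45,"dy": 0.68,"dz": -0.06,"rx": 0,"ry": 0,"rz": 0},{"fingers": -0.1,"dx": 0.45,"dy": 0.68,"dz": -0.06,"rx": 0,"ry": 0,"rz": 0},{"fingers": -0.1,"dx": 0.45,"dy": 0.68,"dz": -0.06,"rx": 0,"ry": 0,"rz": 0},{"fingers": -0.1,"dx": 0.45,"dy": 0.68,"dz": -0.06,"rx": 0,"ry": 0,"rz": 0},{"fingers": -0.1,"dx": 0.45,"dy": 0.68,"dz": -0.06,"rx": 0,"ry": 0,"rz": 0},{"fingers": -0.1,"dx": 0.45,"dy": 0.68,"dz": -0.06,"rx": 0,"ry": 0,"rz": 0},{"fingers": -0.1,"dx": 0,"dy": 0,"dz": 0,"rx": 0,"ry": 0,"rz": 0}])

```text
time_s: 25.98
tool_pos: [0.5006, -0.1057, 0.2084]
tool_rot: [179.9, 0.3, -19.8]
force: [0.0, 1.5, -0.6]
grip_width: 0.048
```

Request:
carry_out(plan=[{"fingers": -0.1,"dx": 0,"dy": 0,"dz": 0,"rx": 0,"ry": 0,"rz": 0}])

```text
time_s: 26.1
tool_pos: [0.5007, -0.1029, 0.2089]
tool_rot: [179.9, 0.3, -19.6]
force: [0.3, 0.3, 0.1]
grip_width: 0.0479
```

```bash
python3 -c "
from go import *
togo((.606,-.144,.20),-20,0)
c,K,D,E=cam('wrist'); save('wrist14.png',cv2.resize(c,(768,576))); np.savez('wrist14.npz',c=c,K=K,D=D,E=E)
"
```

```text
t 26.1 pos [ 0.5007 -0.1029  0.2089] q [  23.8    2.9  -15.7  103.     0.8   74.6 -101.6] w 0.0479 F [0.3 0.3 0.1]
shift units now-axes [3.77 0.11 0.28] shift units target-axes [3.77 0.09 0.3 ] turn units [0.01 0.03 0.04]
```

View pics/wrist14.png

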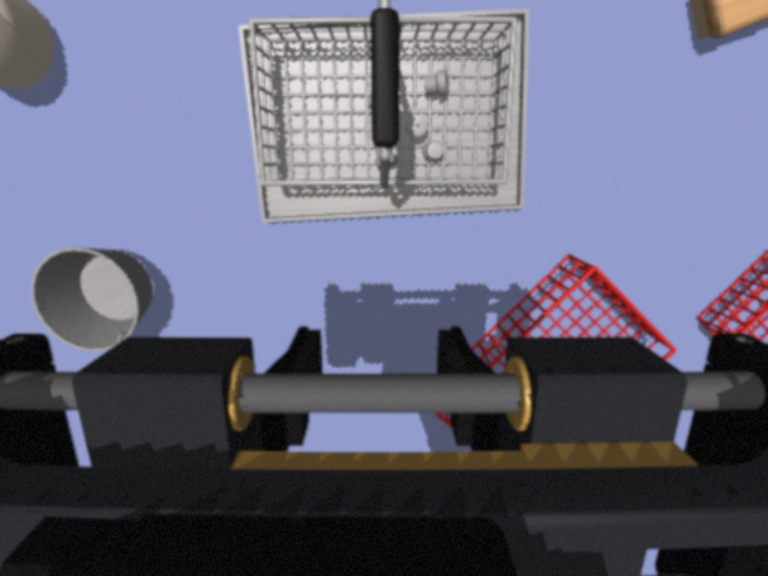

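```bash
python3 -c "
from go import *
z=np.load('wrist14.npz');k=(z['K'],z['D'],z['E'])
w=blob(z['c'],243,4,272,102); print(w)
P=[plane(*k,q,.140) for q in w[:3]]; d=P[2]-P[1]
yaw=np.degrees(np.arctan2(-d[1],-d[0])); c=(P[1]+P[2])/2; print(np.round(P,4),np.linalg.norm(d),yaw,c)
save('w14z.png',cv2.resize(z['c'][0:150,150:360],(798,570),interpolation=cv2.INTER_CUBIC))
"
```

```text
(array([259.17138599,  51.53204173]), array([259.70467259,   6.00825486]), array([258.63852854,  97.01919448]), 671)
[[ 0.6077 -0.1452  0.14  ]
 [ 0.6365 -0.1557  0.14  ]
 [ 0.577  -0.134   0.14  ]] 0.0633642931947992 -20.027961836617045 [ 0.60677928 -0.1448416   0.14      ]
```

View pics/w14z.png

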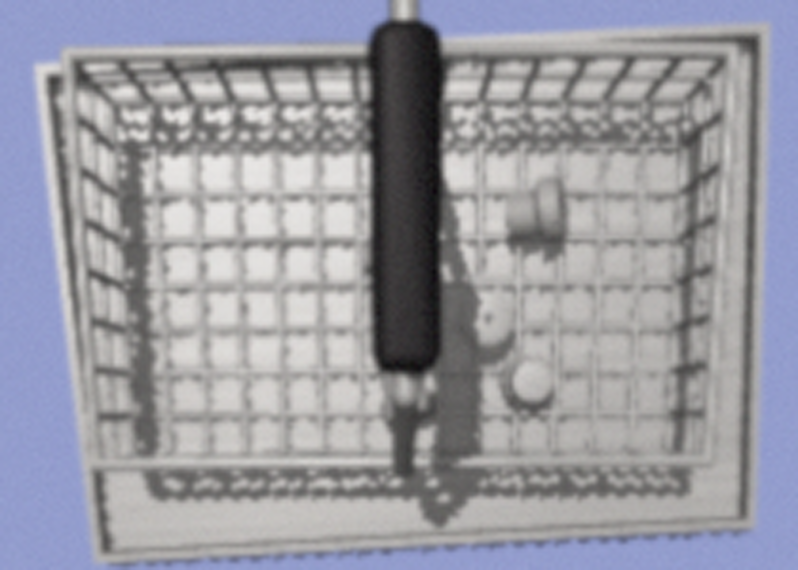

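The grip is centred at (0.607, -0.145) with yaw −20°. Three tips are visible in the basket, at crop (535,210), (495,320) and (530,385). The rest should be beneath the grip, and I'll check that after the lift.

Request:
carry_out(plan=[{"fingers": -0.1,"dx": 0.8,"dy": 0.02,"dz": 0.05,"rx": 0,"ry": 0.03,"rz": 0.04},{"fingers": -0.1,"dx": 0.8,"dy": 0.02,"dz": 0.05,"rx": 0,"ry": 0,"rz": 0},{"fingers": -0.1,"dx": 0.8,"dy": 0.02,"dz": 0.05,"rx": 0,"ry": 0,"rz": 0},{"fingers": -0.1,"dx": 0.8,"dy": 0.02,"dz": 0.05,"rx": 0,"ry": 0,"rz": 0},{"fingers": -0.1,"dx": 0.6,"dy": 0.02,"dz": 0.05,"rx": 0,"ry": 0,"rz": 0},{"fingers": -0.1,"dx": 0,"dy": 0,"dz": 0,"rx": 0,"ry": 0,"rz": 0},{"fingers": -0.1,"dx": 0,"dy": 0,"dz": 0,"rx": 0,"ry": 0,"rz": 0}])

```text
time_s: 27.02
tool_pos: [0.6069, -0.1451, 0.2023]
tool_rot: [179.9, -0.1, -20.0]
force: [-0.2, 0.1, 0.2]
grip_width: 0.0481
```

```bash
python3 -c "
from go import *
togo((.6068,-.1448,.117),-20,0)
c,K,D,E=cam('wrist'); save('wrist15.png',cv2.resize(c,(768,576)))
"
```

```text
t 27.025 pos [ 0.6069 -0.1451  0.2023] q [  22.9   16.4  -14.6   88.4    4.3   75.7 -102.2] w 0.0481 F [-0.2  0.1  0.2]
shift units now-axes [-0.01 -0.01  2.84] shift units target-axes [-0.01 -0.01  2.84] turn units [ 0.01 -0.01  0.  ]
```

View pics/wrist15.png

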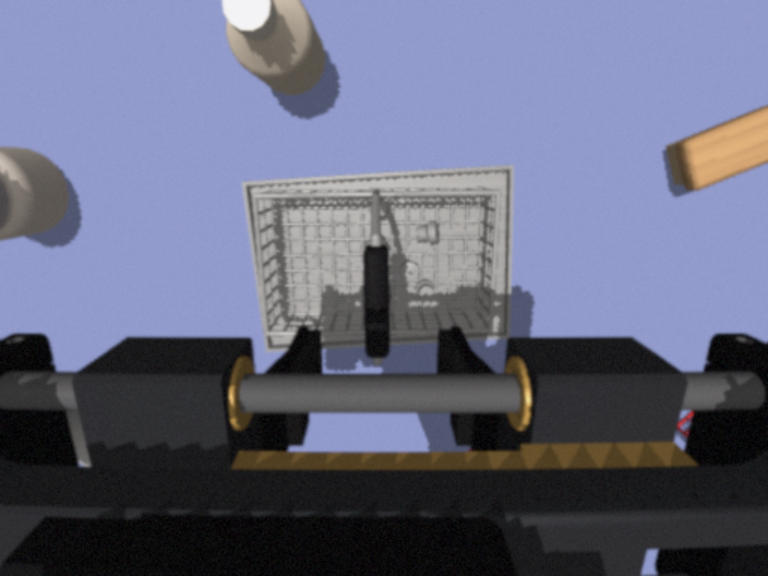

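Request:
carry_out(plan=[{"fingers": -0.1,"dx": 0,"dy": 0,"dz": 0.7,"rx": 0,"ry": 0,"rz": 0},{"fingers": -0.1,"dx": 0,"dy": 0,"dz": 0.7,"rx": 0,"ry": 0,"rz": 0},{"fingers": -0.1,"dx": 0,"dy": 0,"dz": 0.7,"rx": 0,"ry": 0,"rz": 0},{"fingers": -0.1,"dx": 0,"dy": 0,"dz": 0.45,"rx": 0,"ry": 0,"rz": 0},{"fingers": -0.1,"dx": 0,"dy": 0,"dz": 0.28,"rx": 0,"ry": 0,"rz": 0},{"fingers": -0.1,"dx": 0,"dy": 0,"dz": 0,"rx": 0,"ry": 0,"rz": 0},{"fingers": -0.1,"dx": 0,"dy": 0,"dz": 0,"rx": 0,"ry": 0,"rz": 0},{"fingers": 1,"dx": 0,"dy": 0,"dz": 0,"rx": 0,"ry": 0,"rz": 0},{"fingers": 1,"dx": 0,"dy": 0,"dz": 0,"rx": 0,"ry": 0,"rz": 0},{"fingers": 1,"dx": 0,"dy": 0,"dz": 0,"rx": 0,"ry": 0,"rz": 0},{"fingers": 1,"dx": 0,"dy": 0,"dz": 0,"rx": 0,"ry": 0,"rz": 0},{"fingers": 1,"dx": 0,"dy": 0,"dz": 0,"rx": 0,"ry": 0,"rz": 0}])

```text
time_s: 28.58
tool_pos: [0.608, -0.1458, 0.1177]
tool_rot: [179.9, -0.2, -20.0]
force: [0.9, 1.4, 1.2]
grip_width: 0.0132
```

```bash
python3 -c "
from go import *
togo((.6068,-.1448,.277),-20,0)
c,K,D,E=cam('side'); save('side16.png',cv2.resize(c[100:300,200:400],(600,600),interpolation=cv2.INTER_CUBIC))
"
```

```text
t 28.575 pos [ 0.608  -0.1458  0.1177] q [  22.7   19.9  -14.4   94.     5.4   66.7 -102.9] w 0.0132 F [0.9 1.4 1.2]
shift units now-axes [-0.03 -0.01 -5.31] shift units target-axes [-0.05 -0.02 -5.31] turn units [ 0.01 -0.02 -0.  ]
```

View pics/side16.png

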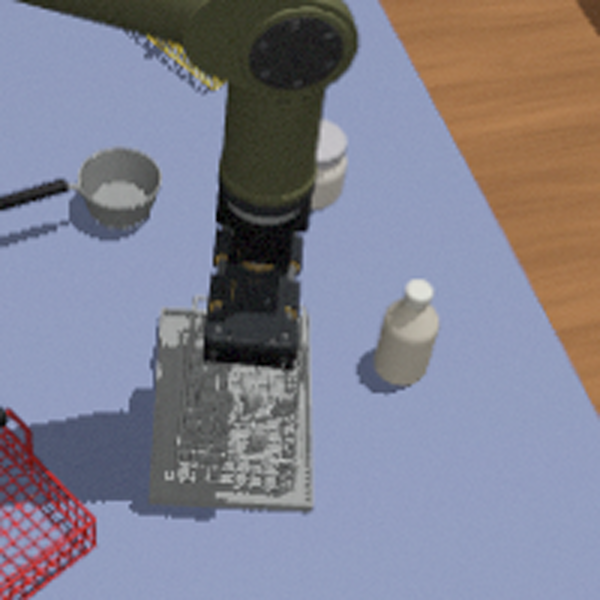

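The fingers stopped at 13.2 mm on the 14 mm grip, so it is held. Lifting gently, straight up.

Request:
carry_out(force=60, plan=[{"fingers": 1,"dx": 0,"dy": 0,"dz": -0.1,"rx": 0,"ry": 0,"rz": 0},{"fingers": 1,"dx": 0,"dy": 0,"dz": -0.2,"rx": 0,"ry": 0,"rz": 0},{"fingers": 1,"dx": 0,"dy": 0,"dz": -0.3,"rx": 0,"ry": 0,"rz": 0},{"fingers": 1,"dx": 0,"dy": 0,"dz": -0.4,"rx": 0,"ry": 0,"rz": 0},{"fingers": 1,"dx": 0,"dy": 0,"dz": -0.5,"rx": 0,"ry": 0,"rz": 0},{"fingers": 1,"dx": 0,"dy": 0,"dz": -0.5,"rx": 0,"ry": 0,"rz": 0},{"fingers": 1,"dx": 0,"dy": 0,"dz": -0.5,"rx": 0,"ry": 0,"rz": 0},{"fingers": 1,"dx": 0,"dy": 0,"dz": -0.5,"rx": 0,"ry": 0,"rz": 0},{"fingers": 1,"dx": 0,"dy": 0,"dz": -0.5,"rx": 0,"ry": 0,"rz": 0},{"fingers": 1,"dx": 0,"dy": 0,"dz": -0.5,"rx": 0,"ry": 0,"rz": 0},{"fingers": 1,"dx": 0,"dy": 0,"dz": -0.5,"rx": 0,"ry": 0,"rz": 0},{"fingers": 1,"dx": 0,"dy": 0,"dz": -0.4,"rx": 0,"ry": 0,"rz": 0}])

```text
time_s: 30.12
tool_pos: [0.6076, -0.1462, 0.2657]
tool_rot: [179.9, -0.2, -20.1]
force: [0.3, -0.1, -4.3]
grip_width: 0.0134
```

Request:
carry_out(plan=[{"fingers": 1,"dx": 0,"dy": 0,"dz": -0.3,"rx": 0,"ry": 0,"rz": 0},{"fingers": 1,"dx": 0,"dy": 0,"dz": -0.15,"rx": 0,"ry": 0,"rz": 0},{"fingers": 1,"dx": 0,"dy": 0,"dz": 0,"rx": 0,"ry": 0,"rz": 0},{"fingers": 1,"dx": 0,"dy": 0,"dz": 0,"rx": 0,"ry": 0,"rz": 0},{"fingers": 1,"dx": 0,"dy": 0,"dz": 0,"rx": 0,"ry": 0,"rz": 0}])

```text
time_s: 30.75
tool_pos: [0.6071, -0.1461, 0.2774]
tool_rot: [179.9, -0.1, -20.1]
force: [0.2, 0.5, -4.6]
grip_width: 0.0134
```

```bash
python3 -c "
from go import *
togo((.6068,-.1448,.277),-20,0)
for n in ('scene','side','wrist'):
  c,K,D,E=cam(n); save(n+'17.png',cv2.resize(c[60:280,140:400] if n=='scene' else c[60:300,180:420] if n=='side' else c,(709,600) if n=='scene' else (600,600) if n=='side' else (768,576),interpolation=cv2.INTER_CUBIC))
"
```

```text
t 30.75 pos [ 0.6071 -0.1461  0.2774] q [  22.8   14.8  -14.6   81.9    3.8   83.8 -101.8] w 0.0134 F [ 0.2  0.5 -4.6]
shift units now-axes [-0.02 -0.04  0.01] shift units target-axes [-0.02 -0.04  0.01] turn units [ 0.01 -0.01 -0.01]
```

View pics/scene17.png

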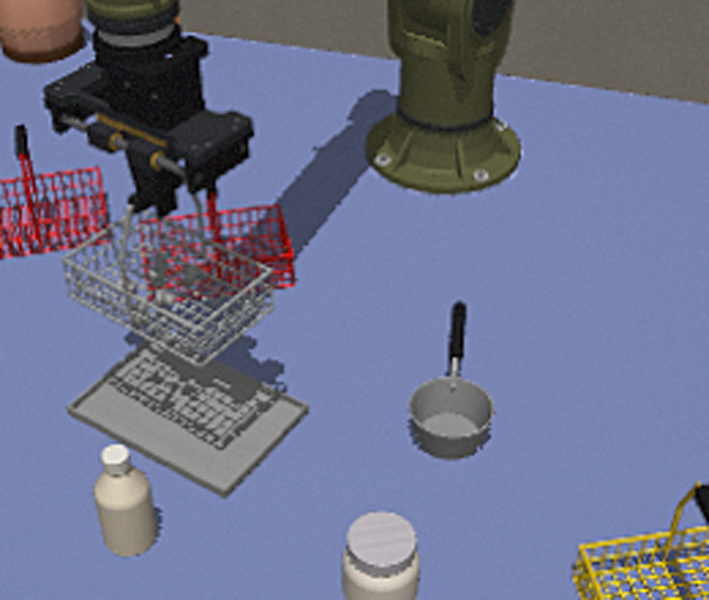

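View pics/side17.png

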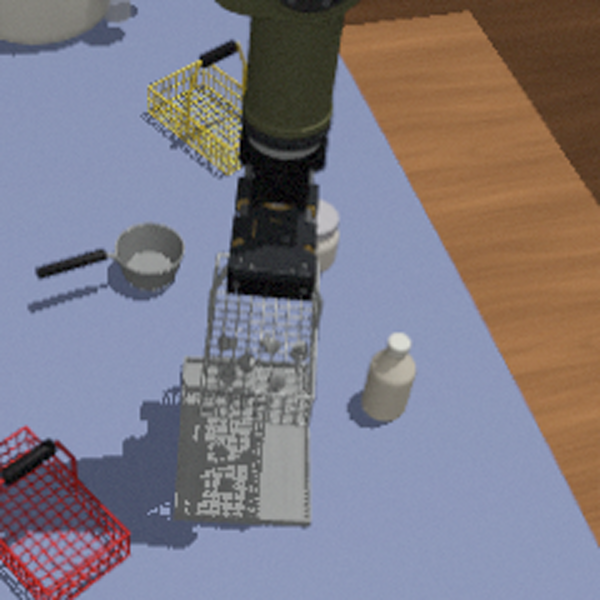

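View pics/wrist17.png

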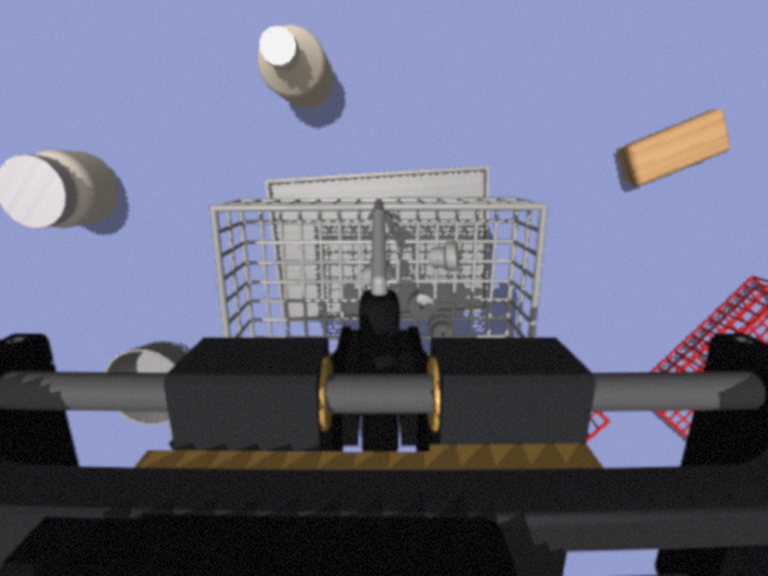

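The side view shows six tips in the basket, at (228,342), (268,342), (298,350), (246,362), (228,378) and (277,382). I'll confirm that on an enlarged crop and check that the basket is level.

```bash
python3 -c "
from go import *
for n in ('scene','side'):
  c,K,D,E=cam(n); np.savez(n+'18.npz',c=c,K=K,D=D,E=E)
  if n=='side': s=c[155:245,250:320]; save('side18.png',cv2.resize(s,(466,600),interpolation=cv2.INTER_CUBIC))
  else: 
    save('scene18.png',cv2.resize(c[125:205,155:255],(750,600),interpolation=cv2.INTER_CUBIC))
  # predicted level rim corners
  ux=np.array([.94,-.342,0]);uy=np.array([.342,.94,0]);G=np.array([.607,-.1455,.2774+.019+.002])
  for sx,sy in((-1,-1),(1,-1),(1,1),(-1,1)):
    P=G+ux*sx*.0535+uy*sy*.0885+np.array([0,0,.05-.135]); p=proj(K,D,E,P)[0]
    print(n,sx,sy,((p-[155,125])*7.5).round() if n=='scene' else ((p-[250,155])*6.66).round())
print(sensors.get_obs()['force'])
"
```

```text
scene -1 -1 [267.  73.]
scene 1 -1 [ 57. 212.]
scene 1 1 [422. 406.]
scene -1 1 [629. 245.]
side -1 -1 [ 69. 391.]
side 1 -1 [364. 421.]
side 1 1 [381.  63.]
side -1 1 [113.  37.]
[ 0.08589246 -0.02306291 -4.06706913]
```

View pics/side18.png

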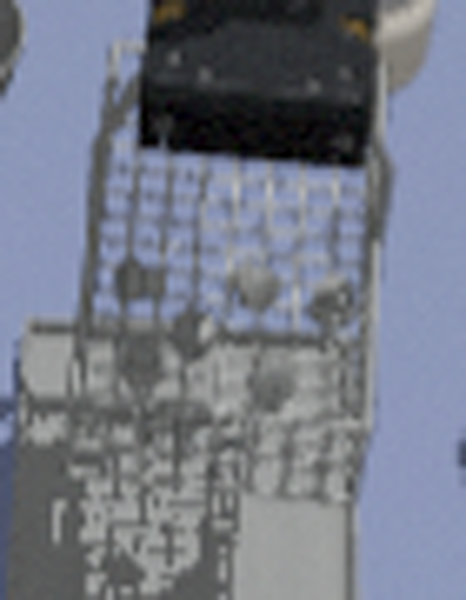

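View pics/scene18.png

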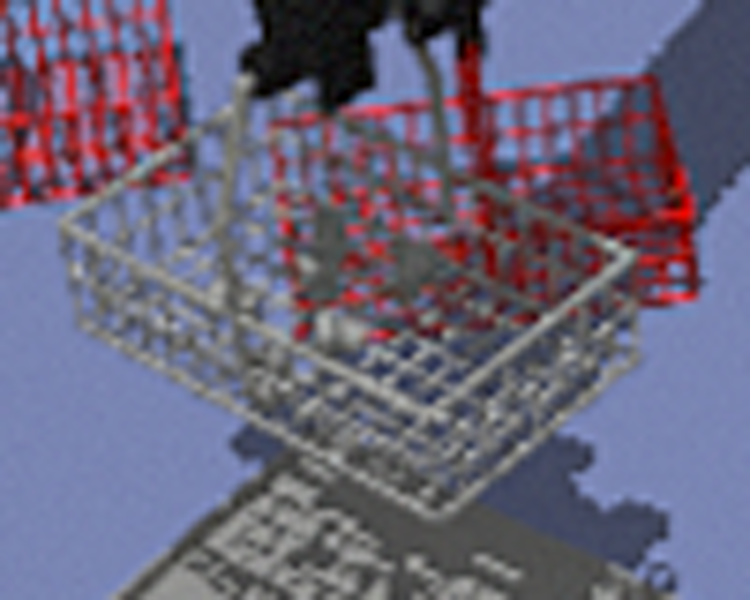

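Six tips show on the enlarged crop. Three rim corners in the scene view match a level basket, each off by the same 1 px or so. Handing in.

```bash
python3 -c "
from h import *
o=sensors.get_obs(); print(o['time_s'],o['tool_pos'],np.abs(o['joint_velocities']).max(),o['grip_width'])
ticket.sign_off()"
```

```text
31.0 [ 0.60730549 -0.14617801  0.27795073] 0.14706813444401773 0.013314111269356327
the job is handed in; nothing more can be done
```

I tipped all six tips into the steel basket and stood the empty cup back upright at its old spot. The basket is now held up by its black grip about 16 cm above where it stood. I handed the job in at 31.0 s.

**Last checks**
- **Tips:** six are visible in the basket in the enlarged side view, and the cup is empty. The wrist camera only ever showed three or four of them clearly, because the grip hid the rest.
- **Basket:** three rim corners match a level basket to about 1 px, all off by the same small amount. The fingers are on the grip at 13.3 mm, holding with 60 N, and the arm is still.
- **Bystanders:** nothing in the pictures suggests that the lotion bottle, the jar or the brush moved. I judged that by eye and did not measure it.

**What went differently**
- The first move call was refused because its rows did not list every key, and nothing moved.
- Before pouring I lowered the cup end by 15° to keep the last joint away from its limit.

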